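# Cover a beaker with a disc fetched by spatula

## Task

Slide the lifter (the small spatula with the raised black handle) under the white porcelain disc that lies flat in the grey frame, lift it out on the blade and lay it on the two-rail rack. Stand the lifter back on the bench on its blade, then take the disc from the rack by its edge with the gripper and cover the smaller of the two glass beakers on the left half of the bench with it: set down rather than dropped, level, and centred so that it overhangs the rim all round. Leave the beaker standing where it is and do not disturb the other things.

Things in the scene. Friction and masses are not known exactly. Their poses are not given: they have to be found in the camera images.
- cover_center (a point): centre (half-way up, 3 mm above its underside) of the cover: a loose flat white porcelain disc, diameter 66 mm, 6 mm thick, 50 g, z axis upwards. Its rim is upright over the upper 4 mm; below, the edge is bevelled over 6 mm of radius (the flat underside is 54 mm wide), so the edge stands 2 mm off the bench. It starts flat on the bench inside the frame.
- cover: the same cover; origin at the centre of its underside
- frame: low grey fixed three-sided frame standing on the bench, without a floor, round the cover; origin on the bench at the middle of its inner space; open towards its own -x, walls at +-y and at +x. Inner space 72 mm wide (y) and 74 mm deep (x from -37 to +37 mm); walls 14 mm high, 7 mm thick. The back wall stops the cover when it is pushed along +x; the walls leave no room for fingers beside the cover.
- lifter_grip (a point): middle of the handle of the lifter, where it is gripped: a loose spatula, 180 g, that stands on its flat steel blade. Handle: black bar 80 mm long (along x, from -45 to +35 mm of this point), 15 mm wide (y), 20 mm high, its middle 58 mm above the underside of the blade. x axis points to the tip of the blade.
- lifter: the same lifter; origin on the underside of the blade, straight below lifter_grip, x towards the tip, z up. Blade 36 mm wide, from x = -25 to +63 mm, its top sloping gently from 2.6 mm high at the rear to 1.4 mm at the tip; it rests on the tip and on a heel under the rear. A shank (10 mm) rises from the blade at x = -8 to +4 mm to the handle, so a disc pushed fully onto the blade has its edge at x = +4 mm and its centre at x = +37 mm.
- rack_top (a point): centre of the fixed rack, at the level on which a thing rests (45 mm above the bench). The rack has two round steel rails, 6 mm thick and 84 mm long, that run along its x axis at y = +-27 mm (48 mm clear between them), open at both ends and between the rails down to a 4 mm base plate on the bench, 104 x 72 mm.
- rack: the same rack; origin at the centre of its underside
- beaker_rim (a point): centre of the rim of the beaker to be covered: the smaller of the two empty glass beakers left of the balance, loose, 90 g, outside diameter 53 mm at the rim, 68 mm high; this point is 68 mm above its underside
- beaker: the same beaker; origin under its centre
- electrode_arm: white jointed electrode stand, fixed and always in the same place; origin on the bench under its foot. A tall obstacle: it reaches up to 0.34 m high over x = 0.50 to 0.78, y = -0.25 to -0.09 (world), its tip overhanging at x = 0.50 and 0.21 m high; pass in front of it (x below about 0.46) or well over it
- balance: dark bench balance, fixed and always in the same place, 70 mm high, with a pan and a small weighing boat on it (up to 90 mm); it covers x = 0.24 to 0.54, y = -0.14 to 0.13 (world). The bench to its left (about x = 0.40 to 0.52, y = 0.15 to 0.21) and the ground where the lifter stood are always free, good places to put the lifter down
- big_beaker: large empty glass beaker, 71 mm wide, 92 mm high, a bystander; origin under its centre
- wash: white wash bottle with a bent spout, 203 mm high, a bystander; origin under its centre
- dish: closed flat round culture dish, 60 mm wide, 13 mm high, a bystander; origin under its centre
- cap: white ribbed jar cap lying on its top, 68 mm wide, 27 mm high, a bystander; origin under its centre
- pot: sample pot with a screw lid, 68 mm wide, 63 mm high, a bystander; origin under its centre
There are look-alikes about, which are no part of the job. What is shaped like the cover but turquoise is not meant.

How it is judged:
By the outcome, as a careful person would: the job done as asked, in the order asked, and still so for the second after the job is handed in, with the robot touching nothing.
It also fails if it takes over 72 s, if anything falls off the work surface, if the arm or the gripper's body presses on something with over 40 N, if the wrist force passes 120 N, or if a joint passes its speed limit or range.

## Robot

A 6-joint arm with a two-finger parallel gripper is mounted at the origin on a cart in front of the work surface, level with it; the furniture and walls round the work are solid. World frame = base frame: x ahead of the robot, y to its left, z up, the work surface at z = 0. Lengths are in mm, angles in rad, forces in N, time in s.
With the tool pointing down it reaches from about 275 to 750 mm from the base axis. Payload 10.2 kg.
Tool frame: the origin (TCP) lies at the very end of the fingers, on their centre line; the grasp point (between the pads) lies 19 mm behind it; z points along the fingers, y is the direction in which the jaws open and shut (so a half turn about z gives the same grasp; the last joint's range is limited). The gripper opens to 85 mm and grips with 20 to 120 N. Pads are 22 mm wide; open, the fingers measure 114 mm over their backs; the gripper's body (76 mm by 85 mm) begins 54 mm behind the grasp point. The pads swing forward as they close: fully open they stand 13 mm farther back than shut.
Start: joints at [-1.556, 0.313, 1.498, -0, 1.331, -0.223], TCP at [123.658, -510.235, 231.294] pointing down, gripper open.
Joint ranges: [-2.94, 2.94], [-0.97, 2.17], [0.19, 2.56], [-1.23, 4.37], [0.02, 3.11], [-2.88, 2.88]. Speed limits (rad/s): [2.39, 2.39, 3.01, 3.14, 3.14, 3.14].

## Interface

Orientations are given as a unit quaternion [w, x, y, z].
In Python, from rig import ctrl, eyes, order gives the robot as it stands.
- The arm moves only by the tool move_arm, never from a script. Its argument "deltas" is a list of rows, each a list of 6 numbers: the shift along the tool's x, y, z in cm, then the turn, a rotation vector about the tool's x, y, z in degrees. A call has exactly 10 rows; each row shifts and turns the commanded pose from where the row before left it, along the tool's axes as they then stand; what a row does not reach is not made up. A row lasts 1/10 s, in which the tool goes at most 50 mm and 8.59 degrees, less where a joint would pass 70% of its speed; a pose out of reach is approached as far as the arm can. A call is refused whole if a number of a shift passes 5 or a number of a turn 8.59, either way. A call with a gripper value outside its range is refused whole. "grip" is the finger opening in cm, from 0 to 8.54, set as the call begins (left out, the last holds). The fingers move at their own pace and stop on an object; "newtons" is the grip in N (left out, the last holds). Time passes only in rows, so rows that do not move let the fingers close, or fill a call up. It gives the time, the measured TCP pose, the force and the opening at its end, in the units of the state.
- ctrl.sense(): the state, without advancing time (a new reading comes with each control period).
- eyes.capture(name): name is "scene" or "top" or "wrist"; returns the picture (480x640x3 uint8, blue, green, red); there is no depth.
- eyes.camera_params(name): a dict with "K" (3x3 intrinsics, pixels), "k1" (the pictures are not rectified: a ray, as slopes to the right and down, at radius r is drawn at 1 + k1 r^2 times it, then the intrinsics apply), "camera_from_world" (4x4, takes a point from world to camera coordinates). Camera axes: x right, y down, z forward; pixel columns grow to the right and rows downward; lengths in mm; the calibration is good to about 2 mm. A picture is of the moment at which its call begins: read the wrist's pose just before it. camera_params takes no time and is no camera call; for the wrist camera it gives the pose at the moment of the call.
- order.finish_job(): hands the job in, once; it reports no verdict.
The state is a dict: "time_s": time; "joints": joint angles; "dq": joint speeds; "tau": joint torques, N m; "eef_pos": TCP position; "ee_rot": TCP orientation; "force": force on the tool from outside, world axes, zero at the start; "wrist_torque": the same for the moment, N m; "grip_width": opening from 0.0 (shut) to 1.0 (fully open).
Only numpy, scipy, OpenCV 4.12 (cv2) and the standard library are available. Lean on these libraries where they do the work, as an engineer would, in place of code of your own. Each camera call takes 0.05 s, during which the arm holds its last target.

## Working session

There is one attempt and no reset: what is moved stays moved. The work goes in short steps, Python scripts to look and compute and a tool call to move; the robot and the scene stay as the last step left them, time stands still between calls to the robot, and variables do not carry over. Pictures are saved under pics/ and viewed, and the job is handed in when it is done.

Besides the shell and the picture viewer there is one more tool, called after ">>>" as name(argument=value, ...), one argument or row to a line, values as JSON. move_arm: Moves the arm, as the interface text tells. Its arguments: {"type":"object","properties":{"deltas":{"type":"array"},"grip":{"type":"number"},"newtons":{"type":"number"}},"required":["deltas"]}

```bash
mkdir -p pics; ls
python3 - <<'E'
from rig import ctrl,eyes,order
import cv2
s=ctrl.sense();print(s)
for n in("scene","top","wrist"):
    p=eyes.camera_params(n);print(n,p)
    cv2.imwrite(f"pics/{n}0.png",eyes.capture(n))
E
```

```text
pics
{'time_s': 0.0, 'joints': array([-1.55641014e+00,  3.13448776e-01,  1.49843849e+00,  1.56873177e-05,
        1.33101833e+00, -2.23408998e-01]), 'dq': array([-4.53584212e-04,  1.06022329e-03,  3.51874527e-05, -6.95564445e-04,
       -5.80164637e-04,  1.02281905e-03]), 'tau': array([-6.69110386e-05, -4.12263429e+01, -2.59743762e+01, -1.75970158e-04,
        4.19179763e-03, -2.14295414e-05]), 'eef_pos': array([ 123.65283385, -509.96151068,  230.73518035]), 'ee_rot': array([-6.52093636e-04,  9.92940012e-01,  1.18615774e-01,  7.60602695e-05]), 'force': array([-0.46838084, -0.41402422, -1.66679841]), 'wrist_torque': array([ 0.01440563,  0.00231086, -0.01646091]), 'grip_width': 1.001044685057077}
scene {'K': array([[445.32564911,   0.        , 320.27395588],
       [  0.        , 445.32564911, 233.34711416],
       [  0.        ,   0.        ,   1.        ]]), 'k1': -0.06795907097018006, 'camera_from_world': array([[-6.39749159e-01, -7.68297511e-01,  2.09749678e-02,
         2.57075638e+02],
       [-4.83200331e-01,  3.80831027e-01, -7.88343307e-01,
         3.59676099e+02],
       [ 5
[... 576 characters left out ...]
5218939e-02, -9.95432724e-01,
         1.50062367e+03],
       [ 0.00000000e+00,  0.00000000e+00,  0.00000000e+00,
         1.00000000e+00]])}
wrist {'K': array([[428.42271411,   0.        , 321.91599014],
       [  0.        , 428.42271411, 236.06161251],
       [  0.        ,   0.        ,   1.        ]]), 'k1': -0.07536928856365552, 'camera_from_world': array([[ 2.35058184e-01, -9.71980047e-01, -1.56183180e-03,
        -5.24504309e+02],
       [-9.22163591e-01, -2.23518105e-01,  3.15680167e-01,
        -4.09388111e+01],
       [-3.07183921e-01, -7.27629424e-02, -9.48864370e-01,
         3.80450453e+02],
       [ 0.00000000e+00,  0.00000000e+00,  0.00000000e+00,
         1.00000000e+00]])}
```

View pics/scene0.png

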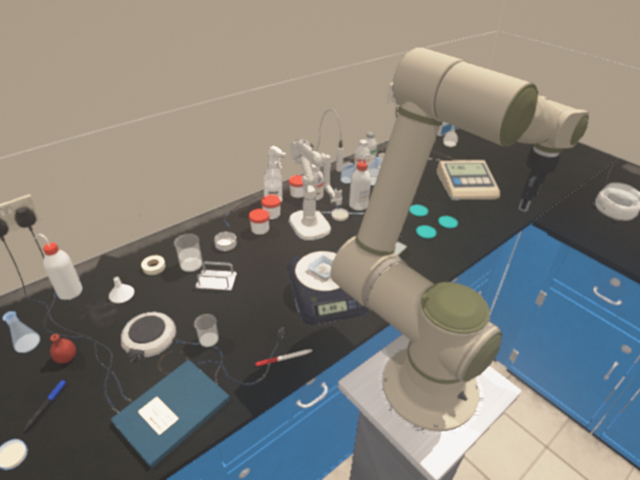

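View pics/top0.png

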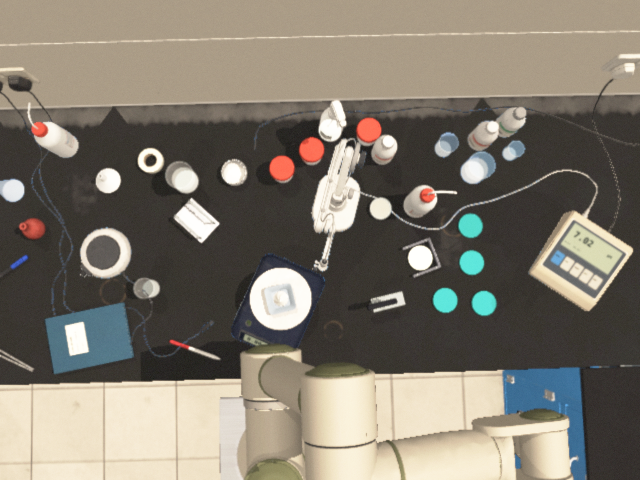

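View pics/wrist0.png

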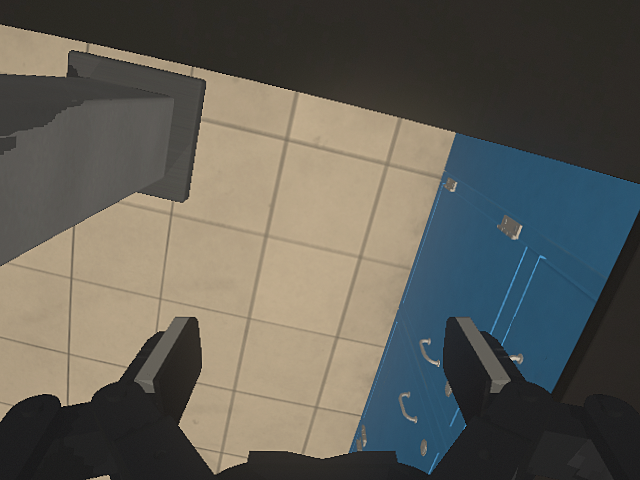

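The top view shows the white disc in the grey frame at (420,258), the lifter at (385,301), the rack at (197,221), and the small beaker at (147,288). Next: helpers and enlarged crops.

```bash
cat > h.py <<'E'
import numpy as np,cv2
from scipy.spatial.transform import Rotation as R
def undist(p,uv):
    K=p["K"];uv=np.atleast_2d(np.array(uv,float))
    d=np.array([p["k1"],0,0,0,0])
    return cv2.undistortPoints(uv.reshape(-1,1,2),K,d,None,None).reshape(-1,2)
def ray(p,uv):
    T=p["camera_from_world"];n=undist(p,uv)
    d=np.c_[n,np.ones(len(n))]@T[:3,:3]
    o=-T[:3,:3].T@T[:3,3]
    return o,d
def onz(p,uv,z):
    o,d=ray(p,uv); return o+d*((z-o[2])/d[:,2])[:,None]
def proj(p,X):
    T=p["camera_from_world"];X=np.atleast_2d(np.array(X,float))
    r,_=cv2.Rodrigues(T[:3,:3])
    return cv2.projectPoints(X,r,T[:3,3].copy(),p["K"],np.array([p["k1"],0,0,0,0]))[0].reshape(-1,2)
def tri(p1,uv1,p2,uv2):
    o1,d1=ray(p1,uv1);o2,d2=ray(p2,uv2);d1=d1[0]/np.linalg.norm(d1[0]);d2=d2[0]/np.linalg.norm(d2[0])
    t=np.linalg.lstsq(np.c_[d1,-d2],o2-o1,rcond=None)[0]
    a=o1+d1*t[0];b=o2+d2*t[1];return (a+b)/2,np.linalg.norm(a-b)
def crop(im,x,y,w,h,s):return cv2.resize(im[y:y+h,x:x+w],None,fx=s,fy=s,interpolation=cv2.INTER_CUBIC)
def rot(q):return R.from_quat([q[1],q[2],q[3],q[0]])
E
python3 - <<'E'
from h import *
t=cv2.imread("pics/top0.png");s=cv2.imread("pics/scene0.png")
cv2.imwrite("pics/c1.png",crop(t,340,200,160,120,5))
cv2.imwrite("pics/c2.png",crop(t,110,140,150,170,3.5))
E
```

```text
(no output)
```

View pics/c1.png

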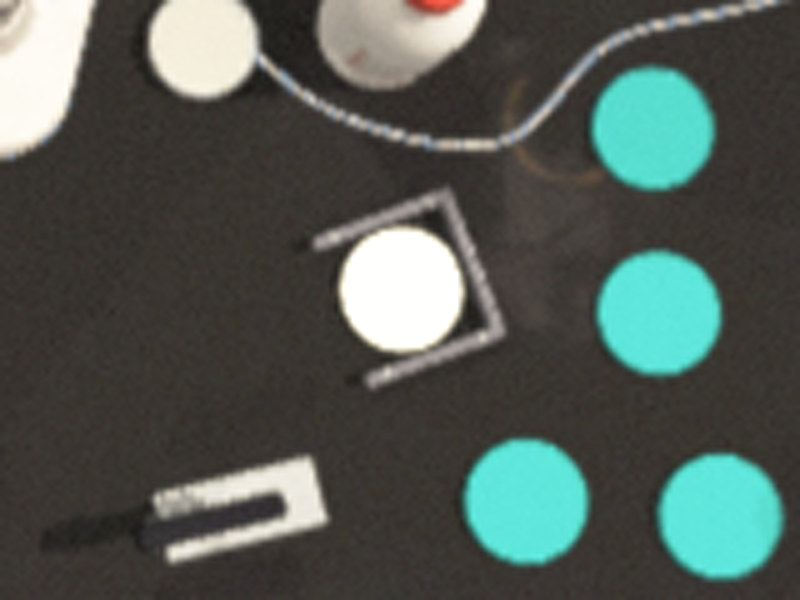

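View pics/c2.png

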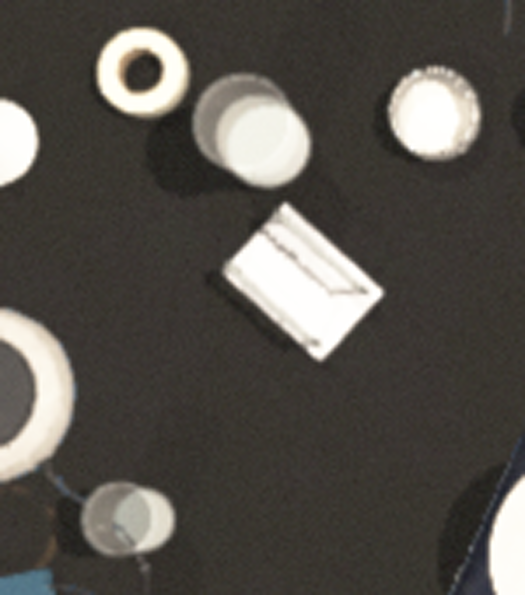

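The crops confirm the candidates. The white disc at (420,258) is the only white one in the grey three-sided frame; the four turquoise ones are not meant. The lifter is at (385,301) with its tip to the right. The smaller beaker is at (147,288) and the bigger one at (183,178). Now measuring.

```bash
cat > m1.py <<'E'
from h import *
from rig import eyes
pt=eyes.camera_params("top");ps=eyes.camera_params("scene");pw=eyes.camera_params("wrist")
if __name__=="__main__":
    t=cv2.imread("pics/top0.png");s=cv2.imread("pics/scene0.png")
    c=lambda L,ox,oy,k:[(ox+(x+.5)/k-.5,oy+(y+.5)/k-.5) for x,y in L]
    # cover
    m=np.zeros(t.shape[:2],np.uint8);m[240:275,405:435]=(t[240:275,405:435].min(2)>190)*255
    M=cv2.moments(m,True);u=(M['m10']/M['m00'],M['m01']/M['m00']);
    print("cover px",u,M['m00'],"diam",2*(M['m00']/np.pi)**.5);print(onz(pt,u,6))
    F=onz(pt,c([(315,243),(447,192),(502,332),(370,381)],340,200,5),14);print("frame outer",F)
    d=F[1]-F[0];print("yaw",np.degrees(np.arctan2(d[1],d[0])));d=F[2]-F[3];print("yaw",np.degrees(np.arctan2(d[1],d[0])));
    d=F[2]-F[1];print("ydir",np.degrees(np.arctan2(d[1],d[0])),np.linalg.norm(d))
    B=onz(pt,c([(153,493),(311,457),(328,521),(171,563)],340,200,5),2);print("blade",B,[np.linalg.norm(B[i]-B[i-1]) for i in range(4)])
    d=B[1]-B[0];print("yaw",np.degrees(np.arctan2(d[1],d[0])));d=B[2]-B[3];print("yaw",np.degrees(np.arctan2(d[1],d[0])))
    H=onz(pt,c([(143,537),(286,503)],340,200,5),68);print("handle",H,np.linalg.norm(H[1]-H[0]))
    P=onz(pt,c([(284,202),(384,292),(321,362),(222,270)],110,140,3.5),4);print("rack",P,P.mean(0),[np.linalg.norm(P[i]-P[i-1]) for i in range(4)])
    d=P[0]-P[1];print("yaw",np.degrees(np.arctan2(d[1],d[0])));d=P[3]-P[2];print("yaw",np.degrees(np.arctan2(d[1],d[0])))
    print("beaker rim",onz(pt,c([(117,518)],110,140,3.5),68),"base",onz(pt,c([(142,520)],110,140,3.5),0))
    T=pw["camera_from_world"];print("cam",-T[:3,:3].T@T[:3,3])
E
python3 m1.py
python3 - <<'E'
from h import *
s=cv2.imread("pics/scene0.png")
cv2.imwrite("pics/c3.png",crop(s,170,220,100,130,4.5))
E
```

```text
cover px (419.89200863930887, 257.54211663066957) 463.0 diam 24.279825147895533
[[ 506.99096366 -390.50253263    6.        ]]
frame outer [[ 533.07854241 -343.1928103    14.        ]
 [ 558.82258146 -416.10546168   14.        ]
 [ 482.17678485 -442.39573008   14.        ]
 [ 457.82150421 -369.75874938   14.        ]]
yaw -70.55286451579317
yaw -71.46362592141506
ydir -161.06752332062325 81.02935486528874
blade [[ 401.13833841 -251.85362078    2.        ]
 [ 418.02826354 -338.13911553    2.        ]
 [ 383.3604805  -345.91941299    2.        ]
 [ 363.35513141 -260.19889095    2.        ]] [np.float64(38.693853073222435), np.float64(87.92301276996436), np.float64(35.53010286259799), np.float64(88.02398475292071)]
yaw -78.92469362833863
yaw -76.86350938200754
handle [[ 379.36837033 -239.01552424   68.        ]
 [ 394.66593511 -313.66626375   68.        ]] 76.20202358093131
rack [[688.70790351 228.55402676   4.        ]
 [615.87447926 151.41634861   4.        ]
 [562.5831295  200.78603061   4.        ]
 [636.4864862  277.07846355   4.        ]] [625.91299962 214.45871738   4.        ] [np.float64(71.28602521961106), np.float64(106.0892505332546), np.float64(72.64525766474166), np.float64(106.21789611377068)]
yaw 46.643969391064786
yaw 45.91129346975223
beaker rim [[445.17804878 339.98526881  68.        ]] base [[444.43421192 340.53311026   0.        ]]
cam [ 202.4052142  -491.29069253  373.17723957]
```

View pics/c3.png

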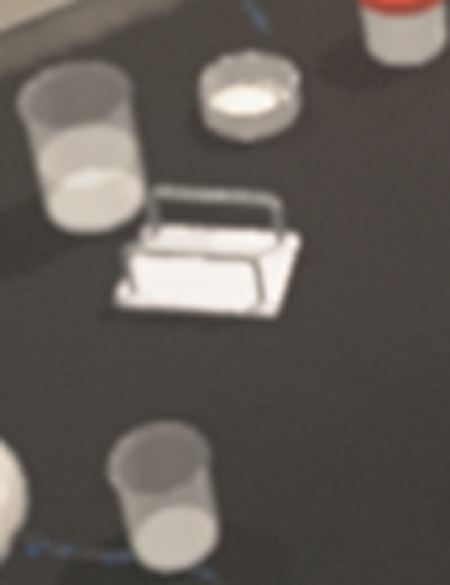

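```bash
cat > plan.py <<'E'
from h import *
import json
from rig import ctrl
def yawpose(yaw):  # tool pointing down, tool x at world yaw
    c,s=np.cos(np.radians(yaw)),np.sin(np.radians(yaw))
    return R.from_matrix(np.array([[c,s,0],[s,-c,0],[0,0,-1.]]))
def plan(pos,yaw=None,n=10,ramp=True,start=None,pitch=0,r=2):
    s=ctrl.sense(); p0=np.array(s["eef_pos"]);R0=rot(s["ee_rot"])
    if start is not None: p0,R0=start
    if yaw is None: R1=R0
    else: R1=yawpose(yaw)
    w=np.ones(n)
    if ramp and n>4: w[[0,-1]]=.4;w[[1,-2]]=.75
    w/=w.sum(); rv=(R0.inv()*R1).as_rotvec(degrees=True)
    p=p0.copy();Rc=R0;rows=[]
    for i in range(n):
        tp=p0+(np.array(pos)-p0)*w[:i+1].sum()
        d=np.round(Rc.inv().apply(tp-p)/10,r); a=np.round(rv*w[i],r)
        p=p+Rc.apply(d*10);Rc=Rc*R.from_rotvec(a,degrees=True)
        rows.append([*map(float,d),*map(float,a)])
    for i in range(0,n,10): print(json.dumps(rows[i:i+10]).replace(" ","").replace(".0,",",").replace(".0]","]").replace("-0,","0,"))
    print("max cm",np.abs(np.array(rows)[:,:3]).max(),"deg",np.abs(np.array(rows)[:,3:]).max(),"end",p.round(2))
    return p,Rc
def st():
    s=ctrl.sense();R0=rot(s["ee_rot"]);x=R0.as_matrix()
    print("t",round(s["time_s"],2),"pos",np.round(s["eef_pos"],2),"yaw",round(np.degrees(np.arctan2(x[1,0],x[0,0])),2),"z",np.round(x[:,2],4),"F",np.round(s["force"],1),"q",np.round(s["joints"],2),"g",round(s["grip_width"],3))
E
python3 -c "
from plan import *
plan([385,-270,170],-77.9,14)"
```

```text
[[1.01,-0.56,0.2,0,0,2.98],[1.84,-1.14,0.37,0,0,5.58],[2.28,-1.76,0.5,0,0,7.44],[2.05,-2.04,0.49,0,0,7.44],[1.76,-2.28,0.5,0,0,7.44],[1.45,-2.49,0.5,0,0,7.44],[1.11,-2.66,0.5,0,0,7.44],[0.77,-2.79,0.49,0,0,7.44],[0.39,-2.85,0.5,0,0,7.44],[0.02,-2.89,0.5,0,0,7.44]]
[[-0.35,-2.86,0.49,0,0,7.44],[-0.72,-2.79,0.5,0,0,7.44],[-0.81,-2.01,0.37,0,0,5.58],[-0.53,-1.03,0.2,0,0,2.98]]
max cm 2.89 deg 7.44 end [ 385.04 -270.    170.  ]
```

>>> move_arm(
  deltas=[
    [1.01,-0.56,0.2,0,0,2.98],
    [1.84,-1.14,0.37,0,0,5.58],
    [2.28,-1.76,0.5,0,0,7.44],
    [2.05,-2.04,0.49,0,0,7.44],
    [1.76,-2.28,0.5,0,0,7.44],
    [1.45,-2.49,0.5,0,0,7.44],
    [1.11,-2.66,0.5,0,0,7.44],
    [0.77,-2.79,0.49,0,0,7.44],
    [0.39,-2.85,0.5,0,0,7.44],
    [0.02,-2.89,0.5,0,0,7.44],
  ],
  grip=5,
  newtons=60,
)

```text
time_s: 1.15
eef_pos: [318.8, -330.7, 185.5]
ee_rot: [-0.0, 0.888, -0.46, -0.0]
force: [-0.2, -0.6, -0.1]
grip_width: 0.583
```

>>> move_arm(
  deltas=[
    [-0.35,-2.86,0.49,0,0,7.44],
    [-0.72,-2.79,0.5,0,0,7.44],
    [-0.81,-2.01,0.37,0,0,5.58],
    [-0.53,-1.03,0.2,0,0,2.98],
    [0,0,0,0,0,0],
    [0,0,0,0,0,0],
    [0,0,0,0,0,0],
    [0,0,0,0,0,0],
    [0,0,0,0,0,0],
    [0,0,0,0,0,0],
  ],
)

```text
time_s: 2.15
eef_pos: [384.9, -270.5, 170.2]
ee_rot: [0.0, 0.778, -0.629, 0.0]
force: [0.6, 0.8, 0.4]
grip_width: 0.589
```

Run:
```python
from plan import *
from rig import eyes
import pickle
st();p=eyes.camera_params("wrist");im=eyes.capture("wrist");cv2.imwrite("pics/w1.png",im);pickle.dump(p,open("w1.pkl","wb"))
```

```text
t 2.15 pos [ 384.86 -270.47  170.22] yaw -77.91 z [-0. -0. -1.] F [0.6 0.8 0.4] q [-0.86  0.25  1.74 -0.    1.14  2.07] g 0.589
```

View pics/w1.png

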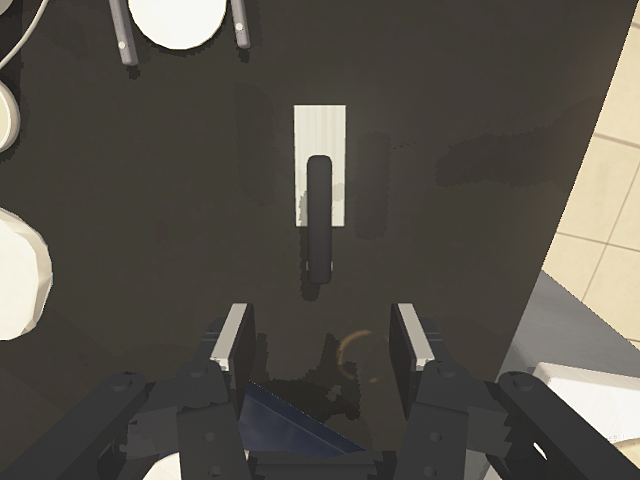

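The wrist view shows the blade with its tip edge at row 105 (cols 294–345) and rear at row 226. The handle runs along col ~320 from row 155 to 283, with the frame mouth at top left.

Run:
```python
from plan import *
import pickle
p=pickle.load(open("w1.pkl","rb"));im=cv2.imread("pics/w1.png")
g=cv2.cvtColor(im,cv2.COLOR_BGR2GRAY)
m=np.zeros_like(g);m[95:240,280:360]=(g[95:240,280:360]>130)*255
ys,xs=np.nonzero(m)
for r in (107,115,125,140,150,224): 
    q=xs[ys==r];print(r,q.min(),q.max())
q=xs[(ys>110)&(ys<150)];top=ys.min();bot=ys.max();print("rows",top,bot)
L=[xs[ys==r].min() for r in range(110,225)];Rr=[xs[ys==r].max() for r in range(110,225)]
fl=np.polyfit(range(110,225),L,1);fr=np.polyfit(range(110,225),Rr,1)
C=[(np.polyval(fl,top)-.5,top-.5),(np.polyval(fr,top)+.5,top-.5)];D=[(np.polyval(fl,bot)-.5,bot+.5),(np.polyval(fr,bot)+.5,bot+.5)]
A=onz(p,C,1.4);B=onz(p,D,2.6);print(A,B)
t,b=A.mean(0),B.mean(0);d=t-b;print("len",np.linalg.norm(d[:2]),"w",np.linalg.norm(A[0]-A[1]),"yaw",np.degrees(np.arctan2(d[1],d[0])))
u=d[:2]/np.linalg.norm(d[:2]);print("grip",t[:2]-63*u,b[:2]+25*u)
h=onz(p,[(319.5,155),(319.5,283.5)],68);print("handle",h,h.mean(0)[:2]+5*u,np.linalg.norm(h[0]-h[1]))
```

```text
107 294 345
115 294 345
125 294 345
140 294 344
150 295 344
224 296 343
rows 105 225
[[ 419.95958183 -339.32486245    1.4       ]
 [ 384.0465032  -346.98767446    1.4       ]] [[ 401.32865187 -253.18345686    2.6       ]
 [ 365.92066144 -260.7438211     2.6       ]]
len 88.1302129939455 w 36.72149104767913 yaw -77.96338571998712
grip [ 388.86522893 -281.54135261] [ 388.83807474 -281.41400241]
handle [[ 396.15417505 -317.51019534   68.        ]
 [ 379.63071213 -239.50647118   68.        ]] [ 388.93512721 -283.39840595] 79.73459606998674
```

```bash
python3 -c "
from plan import *
plan([388.9,-281.8,39],-78,10)"
```

```text
[[0.06,-0.01,0.63,0,0,0],[0.11,-0.01,1.19,0,0,0.01],[0.14,-0.02,1.58,0,0,0.01],[0.14,-0.02,1.58,0,0,0.01],[0.15,-0.02,1.58,0,0,0.01],[0.14,-0.01,1.58,0,0,0.01],[0.15,-0.02,1.58,0,0,0.01],[0.14,-0.02,1.58,0,0,0.01],[0.11,-0.01,1.19,0,0,0.01],[0.06,-0.01,0.63,0,0,0]]
max cm 1.58 deg 0.01 end [ 388.9  -281.84   39.03]
```

>>> move_arm(
  deltas=[
    [0.06,-0.01,0.63,0,0,0],
    [0.11,-0.01,1.19,0,0,0],
    [0.14,-0.02,1.58,0,0,0],
    [0.14,-0.02,1.58,0,0,0],
    [0.15,-0.02,1.58,0,0,0],
    [0.14,-0.01,1.58,0,0,0],
    [0.15,-0.02,1.58,0,0,0],
    [0.14,-0.02,1.58,0,0,0],
    [0.11,-0.01,1.19,0,0,0],
    [0.06,-0.01,0.63,0,0,0],
  ],
)

```text
time_s: 3.2
eef_pos: [388.6, -281.3, 37.5]
ee_rot: [-0.0, 0.778, -0.629, -0.001]
force: [0.5, -0.2, 0.3]
grip_width: 0.584
```

>>> move_arm(
  deltas=[
    [0,0,0,0,0,0],
    [0,0,0,0,0,0],
    [0,0,0,0,0,0],
    [0,0,0,0,0,0],
    [0,0,0,0,0,0],
    [0,0,0,0,0,0],
    [0,0,0,0,0,0],
    [0,0,0,0,0,0],
    [0,0,0,0,0,0],
    [0,0,0,0,0,0],
  ],
  grip=0.5,
  newtons=80,
)

```text
time_s: 4.2
eef_pos: [389.3, -282.0, 39.6]
ee_rot: [0.0, 0.778, -0.629, 0.001]
force: [-1.8, -0.4, 7.2]
grip_width: 0.163
```

```bash
python3 -c "
from plan import *
st()"
```

```text
t 4.2 pos [ 389.29 -281.97   39.64] yaw -77.89 z [ 8.e-04 -1.e-03 -1.e+00] F [-1.8 -0.4  7.2] q [-0.87  0.47  1.84 -0.    0.83  2.06] g 0.163
```

```bash
python3 -c "
from plan import *
plan([466,-271.5,64.5],-71,10)"
```

```text
[[0.03,-0.37,-0.12,0,0,-0.33],[0.06,-0.7,-0.22,0,-0.01,-0.62],[0.08,-0.93,-0.3,0,-0.01,-0.83],[0.1,-0.93,-0.3,0,-0.01,-0.83],[0.11,-0.92,-0.3,0,-0.01,-0.83],[0.13,-0.93,-0.3,0,-0.01,-0.83],[0.14,-0.92,-0.3,0,-0.01,-0.83],[0.15,-0.92,-0.3,0,-0.01,-0.83],[0.13,-0.69,-0.22,0,-0.01,-0.62],[0.07,-0.36,-0.12,0,0,-0.33]]
max cm 0.93 deg 0.83 end [ 465.97 -271.53   64.49]
```

>>> move_arm(
  deltas=[
    [0.03,-0.1,-0.5,0,0,-0.33],
    [0.06,-0.6,-0.7,0,0,-0.62],
    [0.08,-1.0,-0.5,0,0,-0.83],
    [0.1,-1.05,-0.4,0,0,-0.83],
    [0.11,-1.0,-0.2,0,0,-0.83],
    [0.13,-1.0,-0.2,0,0,-0.83],
    [0.14,-0.95,0,0,0,-0.83],
    [0.15,-0.92,0,0,0,-0.83],
    [0.13,-0.69,0,0,0,-0.62],
    [0.07,-0.36,0,0,0,-0.33],
  ],
)

```text
time_s: 5.2
eef_pos: [466.3, -270.9, 63.8]
ee_rot: [-0.0, 0.814, -0.58, -0.0]
force: [0.2, -0.0, -1.4]
grip_width: 0.16
```

>>> move_arm(
  deltas=[
    [0,0,0,0,0,0],
    [0,0,0,0,0,0],
    [0,0,0,0,0,0],
    [0,0,0,0,0,0],
    [0,0,0,0,0,0],
    [0,0,0,0,0,0],
    [0,0,0,0,0,0],
    [0,0,0,0,0,0],
    [0,0,0,0,0,0],
    [0,0,0,0,0,0],
  ],
)

```text
time_s: 6.2
eef_pos: [465.7, -271.1, 64.0]
ee_rot: [-0.0, 0.814, -0.581, -0.0]
force: [-0.0, 0.2, -2.8]
grip_width: 0.161
```

Run:
```python
from plan import *
from rig import eyes
import pickle
st();p=eyes.camera_params("wrist");im=eyes.capture("wrist");cv2.imwrite("pics/w2.png",im);pickle.dump(p,open("w2.pkl","wb"))
```

```text
t 6.2 pos [ 465.69 -271.09   63.99] yaw -71.02 z [ 0.  0. -1.] F [-0.   0.2 -2.8] q [-0.74  0.53  1.65  0.    0.96  2.07] g 0.161
```

View pics/w2.png

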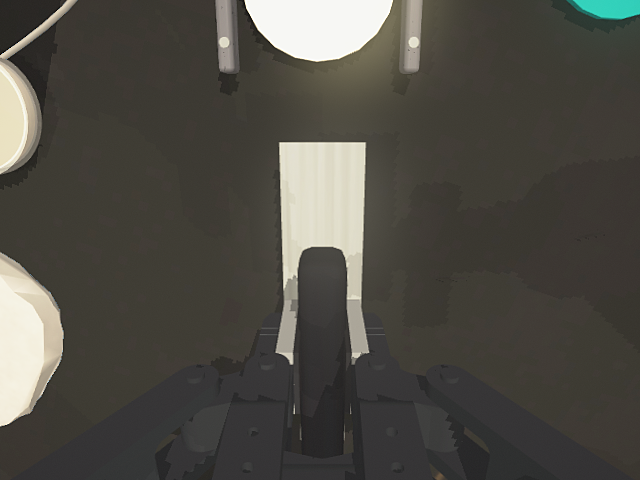

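The lifter is held straight, with its tip at row 142 (cols 279–366). The frame walls end near (228,70) and (410,70), and the disc's near edge is at (318,61). Checking alignment.

Run:
```python
from plan import *
import pickle
p=pickle.load(open("w2.pkl","rb"));im=cv2.imread("pics/w2.png")
cv2.imwrite("pics/c4.png",crop(im,200,0,230,160,3.4))
g=cv2.cvtColor(im,cv2.COLOR_BGR2GRAY)
for r in (5,20,35,50): print(r,g[r,205:250],g[r,390:430])
s=rot([-0.0, 0.814, -0.581, 0]);
```

```text
5 [ 57  57  58  57  56  57  56  58  57  51  93 130 138 144 151 152 151 151
 152 151 155 159 145 137 130 121 100  87  92  90  90  84  47  53  54  55
  47  35  32  16 111 253 252 248 247] [255 244  92 108 112 110 108 106 106 106 104 114 122 123 121 118 129 145
 152 156 164 175 173 173 172 172 170 169 167 161 155 142 108  85  88  88
  87  86  85  86]
20 [ 55  57  57  57  57  57  57  57  56  58  33  83 135 140 148 152 151 153
 152 153 152 156 156 143 136 128 114  93  84  88  91  88  68  51  53  54
  55  55  54  55  55  59  40  40  39] [111 113 113 112 112 109 106 105 104 103 104 116 121 120 118 124 137 149
 154 160 173 173 168 170 170 170 168 167 161 155 153 110  83  87  87  86
  85  84  84  81]
35 [ 58  58  58  57  57  57  57  56  58  57  55  54  92 139 142 148 152 150
 150 150 150 153 156 153 142 135 126 109  90  84  91  92  86  56  54  55
  54  56  55  56  54  53  56  55  55] [108 107 108 108 104 100 100  99  97  96 104 118 116 114 116 130 143 147
 155 165 170 166 164 163 162 164 164 161 155 152 121  87  81  82  83  81
  81  80  79  78]
50 [ 57  58  57  57  57  57  57  57  58  57  59  47  44 113 141 145 151 153
 154 153 155 154 155 159 151 141 133 124 104  84  85  93  94  81  50  54
  55  56  55  57  55  55  56  55  57] [100 101 101  97  93  92  91  91  88  92 113 111 110 109 117 135 146 151
 114 126 167 165 163 164 164 162 162 155 152 130  88  75  78  78  77  78
  76  75  75  74]
```

View pics/c4.png

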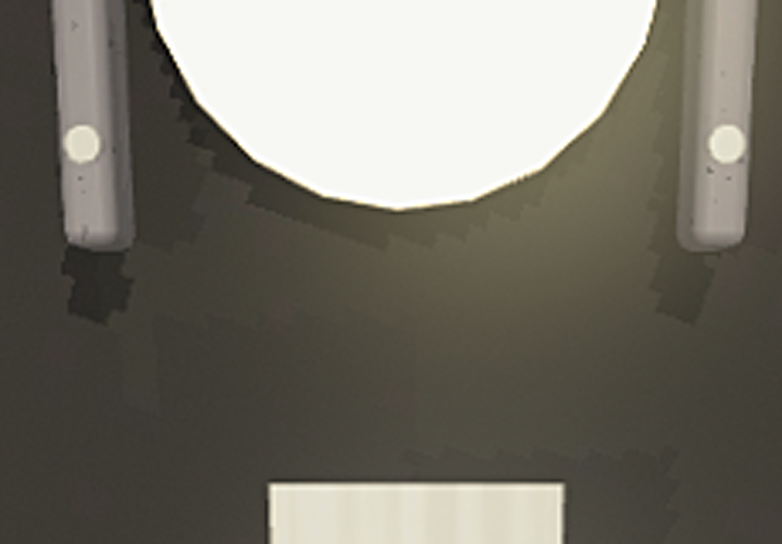

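Run:
```python
from plan import *
import pickle
p=pickle.load(open("w2.pkl","rb"))
for z in (10,14):
    A=onz(p,[(215,5),(217.8,50),(421.9,5),(419.6,50)],z)
    for i in(0,2):
        d=A[i]-A[i+1];print("yaw",np.degrees(np.arctan2(d[1],d[0])))
    print("width",np.linalg.norm(A[1]-A[3]),np.linalg.norm(A[0]-A[2]))
# midline & tip
mid=(A[1]+A[3])/2; E=onz(p,[(200+90/3.4,70.5),(200+718/3.4,70.5)],14).mean(0);print("frame mouth mid",E,"mid",mid)
D=onz(p,[(200+400/3.4,61.5)],6);print("disc near edge",D)
T=onz(p,[(278.8,142),(366,142)],25.5);print("tip",T,T.mean(0),np.linalg.norm(T[0]-T[1]))
u=np.array([np.cos(np.radians(-71)),np.sin(np.radians(-71))]);v=np.array([-u[1],u[0]])
O=E[:2]+37*u;print("frame origin",O)
for n,X in(("tip",T.mean(0)),("tcp",[465.69,-271.09]),("disc edge",D[0]),("mid",mid)):
    d=np.array(X)[:2]-O;print(n,"frame x",d@u,"y",d@v)
L=onz(p,[(282.5,290),(363.5,290)],26.5);print("rear",L.mean(0));q=T.mean(0)-L.mean(0);print("lifter yaw",np.degrees(np.arctan2(q[1],q[0])))
```

```text
yaw -70.5440838947937
yaw -71.06831637115928
width 86.5756140225793 86.74006311478108
yaw -70.54408389479364
yaw -71.0683163711591
width 84.81120783771948 84.9723054665946
frame mouth mid [ 496.4627924  -357.14656805   14.        ] mid [ 499.19244659 -364.97253011   14.        ]
disc near edge [[ 498.26275069 -360.69194462    6.        ]]
tip [[ 502.75339283 -324.27799656   25.5       ]
 [ 468.43239286 -336.0660171    25.5       ]] [ 485.59289284 -330.17200683   25.5       ] 36.28895792801172
frame origin [ 508.50881411 -392.13075535]
tip frame x -66.04384183972728 y -1.4956338330626835
tcp frame x -128.38672487232395 y -1.0789687976856541
disc edge frame x -33.06177149708806 y 0.5476322919890286
mid frame x -28.711719020255007 y 0.0330547134548258
rear [ 463.4728288 -266.6926709   26.5      ]
lifter yaw -70.78855375394345
```

>>> move_arm(
  deltas=[
    [0.1,-0.02,0.15,0,0,-0.02],
    [0.2,-0.02,0.3,0,0,-0.02],
    [0.3,-0.02,0.35,0,0,-0.02],
    [0.3,-0.02,0.35,0,0,-0.02],
    [0.3,-0.02,0.35,0,0,-0.02],
    [0.3,-0.02,0.35,0,0,-0.02],
    [0.2,-0.02,0.3,0,0,-0.02],
    [0.1,-0.02,0.2,0,0,-0.02],
    [0,-0.01,0.05,0,0,-0.02],
    [0,0,0.05,0,0,-0.02],
  ],
)

```text
time_s: 7.25
eef_pos: [473.2, -287.6, 39.7]
ee_rot: [0.0, 0.815, -0.579, 0.0]
force: [-1.3, 1.7, 2.7]
grip_width: 0.158
```

Run:
```python
from plan import *
st()
```

```text
t 7.25 pos [ 473.17 -287.61   39.67] yaw -70.81 z [-0.e+00 -2.e-04 -1.e+00] F [-1.3  1.7  2.7] q [-0.76  0.6   1.62 -0.    0.93  2.05] g 0.158
```

>>> move_arm(
  deltas=[
    [0.4,0,0,0,0,0],
    [0.7,0,0,0,0,0],
    [0.7,0,0,0,0,0],
    [0.7,0,0,0,0,0],
    [0.7,0,0,0,0,0],
    [0.7,0,0,0,0,0],
    [0.7,0,0,0,0,0],
    [0.7,0,0,0,0,0],
    [0.7,0,0,0,0,0],
    [0.4,0,0,0,0,0],
  ],
)

```text
time_s: 8.25
eef_pos: [494.4, -348.4, 39.7]
ee_rot: [-0.0, 0.815, -0.579, -0.0]
force: [-2.2, 6.9, 6.5]
grip_width: 0.159
```

Run:
```python
from plan import *
from rig import eyes
import pickle
st();p=eyes.camera_params("wrist");im=eyes.capture("wrist");cv2.imwrite("pics/w3.png",im);pickle.dump(p,open("w3.pkl","wb"))
```

```text
t 8.25 pos [ 494.4  -348.43   39.69] yaw -70.82 z [-0.e+00  5.e-04 -1.e+00] F [-2.2  6.9  6.5] q [-0.81  0.69  1.45  0.    1.01  2.  ] g 0.159
```

View pics/w3.png

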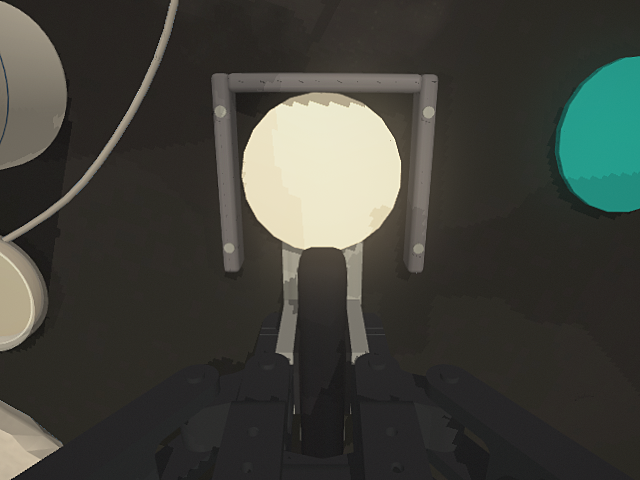

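The blade is under the disc, which is against the back wall (rear edge at row 93, near edge at row 250). About 13 mm of stroke is left.

>>> move_arm(
  deltas=[
    [0.15,0,0,0,0,0],
    [0.2,0,0,0,0,0],
    [0.2,0,0,0,0,0],
    [0.2,0,0,0,0,0],
    [0.2,0,0,0,0,0],
    [0.15,0,0,0,0,0],
    [0.1,0,0,0,0,0],
    [0.05,0,0,0,0,0],
    [0.0,0,0,0,0,0],
    [0,0,0,0,0,0],
  ],
)

```text
time_s: 9.3
eef_pos: [498.4, -359.8, 39.7]
ee_rot: [-0.0, 0.815, -0.579, -0.0]
force: [-1.7, 4.7, 5.9]
grip_width: 0.158
```

Run:
```python
from plan import *
from rig import eyes
import pickle
st();p=eyes.camera_params("wrist");im=eyes.capture("wrist");cv2.imwrite("pics/w4.png",im);pickle.dump(p,open("w4.pkl","wb"))
```

```text
t 9.3 pos [ 498.44 -359.81   39.71] yaw -70.81 z [-0.e+00  3.e-04 -1.e+00] F [-1.7  4.7  5.9] q [-0.82  0.71  1.41  0.    1.02  1.99] g 0.158
```

View pics/w4.png

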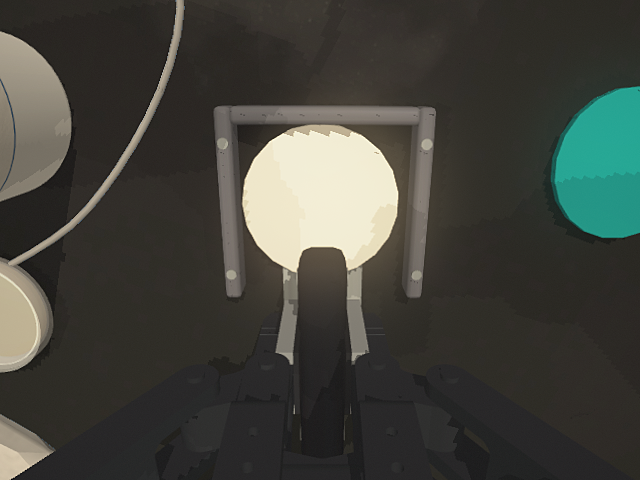

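>>> move_arm(
  deltas=[
    [0.05,0,0,0,0,0],
    [0.05,0,0,0,0,0],
    [0.05,0,0,0,0,0],
    [0.05,0,0,0,0,0],
    [0.0,0,0,0,0,0],
    [0.0,0,0,0,0,0],
    [0,0,0,0,0,0],
    [0,0,0,0,0,0],
    [0,0,0,0,0,0],
    [0,0,0,0,0,0],
  ],
)

```text
time_s: 10.35
eef_pos: [499.0, -361.3, 39.7]
ee_rot: [-0.0, 0.815, -0.579, -0.001]
force: [-2.8, 8.0, 6.7]
grip_width: 0.161
```

Run:
```python
from plan import *
from rig import eyes
import pickle
st();p=eyes.camera_params("wrist");im=eyes.capture("wrist");cv2.imwrite("pics/w5.png",im);pickle.dump(p,open("w5.pkl","wb"))
g=im[:,:,0].astype(int)
pos=ctrl.sense()["eef_pos"]
m=(im.min(2)>120).astype(np.uint8);m[:,:235]=0;m[:,402:]=0;m[285:]=0
cs,_=cv2.findContours(m,0,2);c=max(cs,key=cv2.contourArea);x,y,w,h=cv2.boundingRect(c);print(x,y,w,h)
cc=c[:,0,:].astype(float);cc=cc[(cc[:,1]<y+110)]
P=onz(p,cc,8.2)[:,:2]
A=np.c_[2*P,np.ones(len(P))];s=np.linalg.lstsq(A,(P**2).sum(1),rcond=None)[0];r=np.sqrt(s[2]+s[0]**2+s[1]**2)
a=np.radians(-70.8);u=np.array([np.cos(a),np.sin(a)]);v=np.array([-u[1],u[0]])
d=s[:2]-pos[:2];print("circle",s[:2],r,"rel lifter",d@u,d@v)
cv2.imwrite("pics/c5.png",crop(im,200,80,250,230,3.2/1.25))
```

```text
t 10.35 pos [ 498.97 -361.34   39.69] yaw -70.8 z [-5.e-04  1.e-03 -1.e+00] F [-2.8  8.   6.7] q [-0.82  0.71  1.41  0.    1.03  1.99] g 0.161
242 129 156 156
circle [ 511.59871349 -395.41267937] 32.305780180664456 rel lifter 36.36985870029788 0.7257588473519121
```

View pics/c5.png

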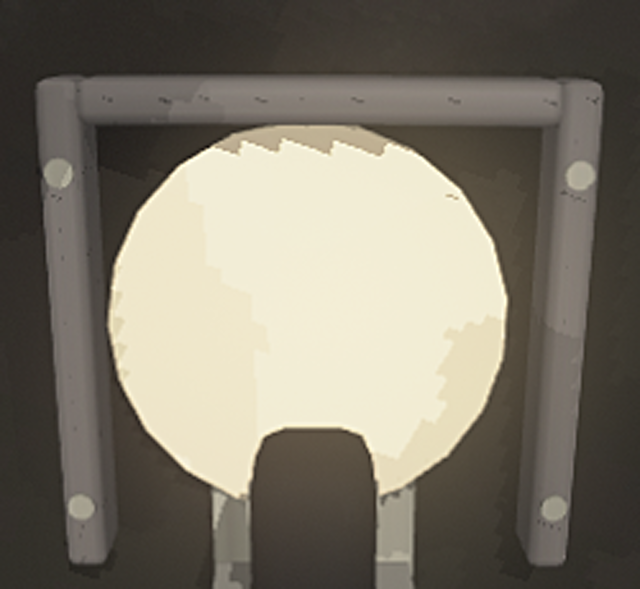

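>>> move_arm(
  deltas=[
    [-0.03,0,-0.1,0,0,0],
    [-0.03,0,-0.2,0,0,0],
    [-0.03,0,-0.4,0,0,0],
    [-0.02,0,-0.6,0,0,0],
    [0,0,-0.8,0,0,0],
    [0,0,-1.0,0,0,0],
    [0,0,-1.0,0,0,0],
    [0,0,-0.9,0,0,0],
    [0,0,-0.6,0,0,0],
    [0,0,-0.3,0,0,0],
  ],
)

```text
time_s: 11.4
eef_pos: [498.8, -360.8, 99.3]
ee_rot: [0.0, 0.815, -0.579, 0.0]
force: [-0.0, -0.2, -2.2]
grip_width: 0.161
```

Run:
```python
from plan import *
from rig import eyes
import pickle
st();p=eyes.camera_params("wrist");im=eyes.capture("wrist");cv2.imwrite("pics/w6.png",im);pickle.dump(p,open("w6.pkl","wb"))
```

```text
t 11.4 pos [ 498.75 -360.8    99.32] yaw -70.81 z [ 6.e-04 -6.e-04 -1.e+00] F [-0.  -0.2 -2.2] q [-0.82  0.63  1.37  0.    1.14  1.99] g 0.161
```

View pics/w6.png

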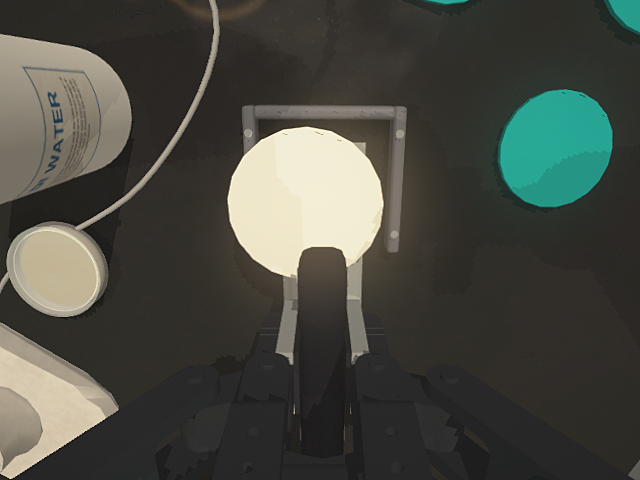

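Run:
```python
from plan import *
from rig import eyes
import pickle
def blob(im):
    m=(im.min(2)>120).astype(np.uint8);m[:,:200]=0;m[:,430:]=0;m[285:]=0
    cs,_=cv2.findContours(m,0,2);c=max(cs,key=cv2.contourArea);return cv2.boundingRect(c)
print(blob(cv2.imread("pics/w5.png")),blob(cv2.imread("pics/w6.png")))
im=eyes.capture("wrist");print(blob(im));im=eyes.capture("wrist");print(blob(im))
cv2.imwrite("pics/w7.png",im);cv2.imwrite("pics/c7.png",crop(im,210,100,220,260,2.3))
s=eyes.capture("scene");cv2.imwrite("pics/s7.png",s)
st()
```

```text
(242, 129, 156, 156) (228, 127, 156, 158)
(227, 127, 156, 158)
(225, 127, 157, 158)
t 11.6 pos [ 498.46 -360.52   98.1 ] yaw -70.81 z [-5.e-04  5.e-04 -1.e+00] F [-0.1 -0.1 -3. ] q [-0.82  0.63  1.37 -0.    1.14  1.99] g 0.16
```

View pics/c7.png

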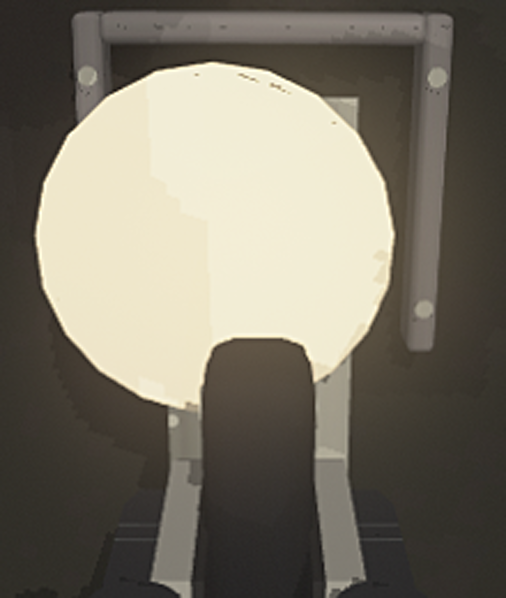

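The disc is creeping sideways (image left), about 16 px so far, which suggests the blade is rolled. I'll measure the roll from the tip edge in the earlier view.

Run:
```python
from plan import *
import pickle
p=pickle.load(open("w2.pkl","rb"));im=cv2.imread("pics/w2.png");g=cv2.cvtColor(im,cv2.COLOR_BGR2GRAY).astype(float)
pts=[]
for c in range(283,363):
    col=g[134:150,c];i=np.argmax(col>130);f=(130-col[i-1])/(col[i]-col[i-1]);pts.append((c,134+i-1+f))
pts=np.array(pts);k=np.polyfit(pts[:,0],pts[:,1],1);print("tip slope deg",np.degrees(np.arctan(k[0])),np.polyval(k,[279,366]))
L=[];Rr=[]
for r in range(146,240):
    row=g[r];i=270+np.argmax(row[270:300]>130);L.append((r,i-1+(130-row[i-1])/(row[i]-row[i-1])))
    j=380-np.argmax(row[380:340:-1]>130);Rr.append((r,j+ (row[j]-130)/(row[j]-row[j+1])))
L=np.array(L);Rr=np.array(Rr);kl=np.polyfit(L[:,0],L[:,1],1);kr=np.polyfit(Rr[:,0],Rr[:,1],1);print(kl,kr,np.polyval(kl,[142,230]),np.polyval(kr,[142,230]))
# solve: rigid blade pose by PnP from 4 intersections; blade pts lifter frame
rows=[142,230]
C=[(np.polyval(kl,142),np.polyval(k,279)),(np.polyval(kr,142),np.polyval(k,366))]
T=p["camera_from_world"];s=rot([0,0.814,-0.581,0])
print(C)
from scipy.optimize import least_squares
pos=np.array([465.69,-271.09,63.99]);R0=yawpose(-71.02)
def f(x):
    # lifter rel tool: lateral dy, dz, dx, roll, yaw
    Q=R0*R.from_rotvec([x[3],0,x[4]],degrees=True)
    B=np.array([[63,-18,39.6+x[1]-1.4],[63,18,39.6+x[1]-1.4],[10,-18,39.6+x[1]-2.1],[10,18,39.6+x[1]-2.1]])+[x[2],x[0],0]
    uv=proj(p,pos+Q.apply(B))
    return [uv[0,0]-C[0][0],uv[0,1]-C[0][1],uv[1,0]-C[1][0],uv[1,1]-C[1][1],uv[2,0]-np.polyval(kl,uv[2,1]),uv[3,0]-np.polyval(kr,uv[3,1])]
r=least_squares(f,np.zeros(5));print(r.x,r.fun)
r=least_squares(lambda x:f([x[0],0,x[1],x[2],x[3]]),np.zeros(4));print(r.x,r.fun)
```

```text
tip slope deg 0.010064117647847159 [141.54669861 141.56198033]
[3.00101461e-02 2.74211267e+02] [-2.69273899e-02  3.69365208e+02] [278.47270729 281.11360015] [365.54151836 363.17190804]
[(np.float64(278.4727072947211), np.float64(141.5466986076638)), (np.float64(365.54151835793544), np.float64(141.56198033088688))]
[-0.46311544 -1.05854099 -0.33402474 -1.15591081 -0.08421185] [-0.04726378  0.00123065  0.04698289  0.00108522  0.0517711  -0.05148252]
[-0.01583011 -0.44108761 -0.45838138 -0.06201302] [ 0.21364286  0.03192408 -0.18610568 -0.04506668  0.26329368 -0.29145824]
```

>>> move_arm(
  deltas=[
    [0,0,0,0.7,0.3,0],
    [0,0,0,0.8,0.6,0],
    [0,0,0,0.6,0.6,0],
    [0,0,0,0.2,0.4,0],
    [0,0,0,0,0.1,0],
    [0,0,0,0,0,0],
    [0,0,0,0,0,0],
    [0,0,0,0,0,0],
    [0,0,0,0,0,0],
    [0,0,0,0,0,0],
  ],
)

```text
time_s: 12.6
eef_pos: [498.6, -360.7, 98.5]
ee_rot: [-0.006, 0.815, -0.579, 0.026]
force: [0.1, -0.1, -1.9]
grip_width: 0.158
```

```bash
cat > look.py <<'E'
from plan import *
from rig import eyes
import pickle,sys
def blob(im):
    m=(im.min(2)>120).astype(np.uint8);m[:,:200]=0;m[:,430:]=0;m[285:]=0
    cs,_=cv2.findContours(m,0,2);c=max(cs,key=cv2.contourArea);return cv2.boundingRect(c)
if __name__=="__main__":
    n=sys.argv[1];cam=sys.argv[2] if len(sys.argv)>2 else "wrist"
    st();p=eyes.camera_params(cam);im=eyes.capture(cam);cv2.imwrite(f"pics/{n}.png",im);pickle.dump(p,open(f"{n}.pkl","wb"))
    if cam=="wrist":print(blob(im))
E
python3 look.py w8
```

```text
t 12.6 pos [ 498.62 -360.66   98.46] yaw -70.86 z [ 0.0493 -0.0197 -0.9986] F [ 0.1 -0.1 -1.9] q [-0.83  0.61  1.42  0.03  1.07  1.97] g 0.158
(221, 128, 155, 157)
```

View pics/w8.png

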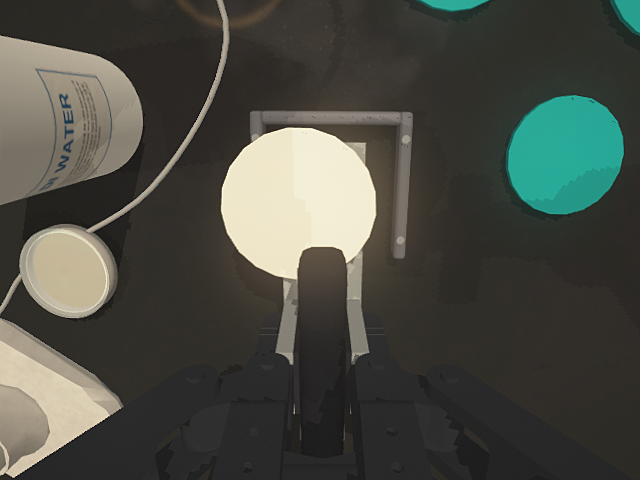

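```bash
python3 look.py w9; python3 look.py w10;python3 - <<'E'
import cv2
from h import *
im=cv2.imread("pics/w10.png");cv2.imwrite("pics/c10.png",crop(im,210,100,220,260,2.3))
E
```

```text
t 12.65 pos [ 498.63 -360.64   98.48] yaw -70.86 z [ 0.0493 -0.0197 -0.9986] F [ 0.3  0.1 -2.5] q [-0.83  0.61  1.42  0.03  1.07  1.97] g 0.159
(221, 128, 155, 157)
t 12.7 pos [ 498.61 -360.68   98.49] yaw -70.87 z [ 0.0493 -0.0197 -0.9986] F [ 0.   0.1 -1.7] q [-0.83  0.61  1.42  0.03  1.07  1.97] g 0.159
(221, 127, 155, 158)
```

View pics/c10.png

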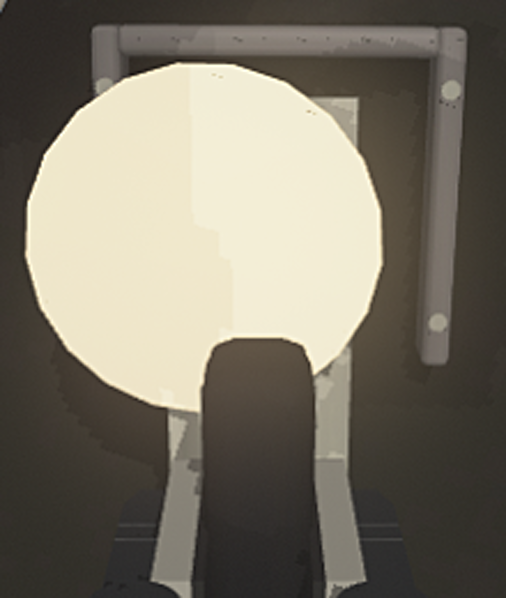

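>>> move_arm(
  deltas=[
    [0,0,0,0.8,0,0],
    [0,0,0,0.7,0,0],
    [0,0,0,0,0,0],
    [0,0,0,0,0,0],
    [0,0,0,0,0,0],
    [0,0,0,0,0,0],
    [0,0,0,0,0,0],
    [0,0,0,0,0,0],
    [0,0,0,-0.8,0,0],
    [0,0,0,0,0,0],
  ],
)

```text
time_s: 13.75
eef_pos: [498.8, -360.6, 98.5]
ee_rot: [-0.011, 0.815, -0.579, 0.029]
force: [-0.2, 0.7, -2.3]
grip_width: 0.159
```

```bash
python3 look.py w11
```

```text
t 13.75 pos [ 498.77 -360.59   98.51] yaw -70.85 z [ 0.0604 -0.016  -0.998 ] F [-0.2  0.7 -2.3] q [-0.83  0.6   1.42  0.04  1.06  1.96] g 0.159
(231, 124, 156, 161)
```

```bash
python3 look.py w12; python3 look.py w13
```

```text
t 13.8 pos [ 498.76 -360.57   98.47] yaw -70.85 z [ 0.0607 -0.0158 -0.998 ] F [ 0.4  0.5 -2.4] q [-0.83  0.6   1.42  0.04  1.06  1.96] g 0.16
(231, 124, 156, 161)
t 13.85 pos [ 498.71 -360.6    98.48] yaw -70.85 z [ 0.0609 -0.0158 -0.998 ] F [ 0.5  0.  -2.8] q [-0.83  0.6   1.42  0.04  1.06  1.96] g 0.162
(231, 124, 156, 161)
```

View pics/w13.png

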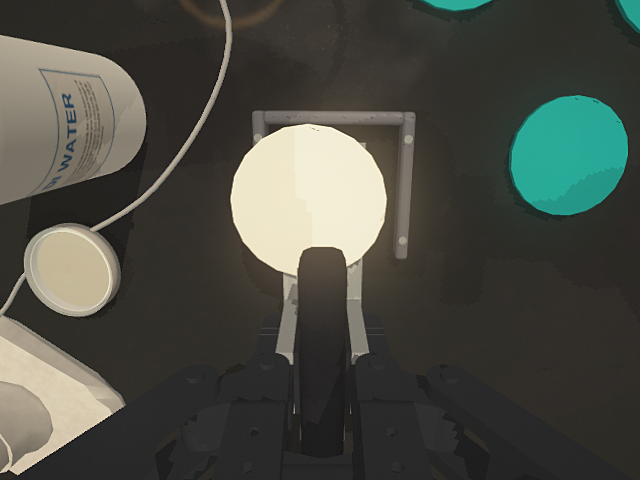

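>>> move_arm(
  deltas=[
    [0,0,0,0.9,0.3,0],
    [0,0,0,0,0.4,0],
    [0,0,0,0,0.4,0],
    [0,0,0,0,0.4,0],
    [0,0,0,0,0,0],
    [0,0,0,0,0,0],
    [0,0,0,0,0,0],
    [0,0,0,0,0,0],
    [0,0,0,-0.9,0,0],
    [0,0,0,-0.7,0,0],
  ],
)

```text
time_s: 14.9
eef_pos: [498.6, -360.7, 98.5]
ee_rot: [0.002, 0.814, -0.58, 0.036]
force: [0.6, 0.7, -2.5]
grip_width: 0.164
```

```bash
python3 look.py w14
```

```text
t 14.9 pos [ 498.62 -360.73   98.53] yaw -70.98 z [ 0.0569 -0.0449 -0.9974] F [ 0.6  0.7 -2.5] q [-0.82  0.6   1.43  0.01  1.04  1.98] g 0.164
(230, 123, 157, 162)
```

View pics/w14.png

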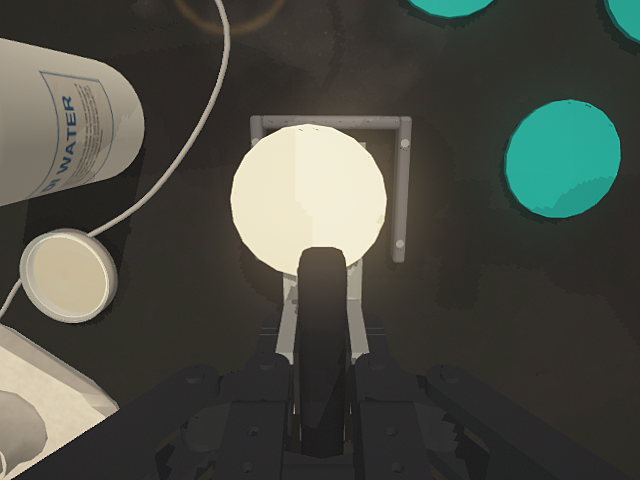

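```bash
cat >> plan.py <<'E'
def seg(pos,dyaw=0,n=10,start=None,tilt=None,ramp=3):
    s=ctrl.sense(); p0=np.array(s["eef_pos"]);R0=rot(s["ee_rot"])
    if start is not None: p0,R0=start
    R1=R.from_euler("z",dyaw,degrees=True)*R0
    if tilt is not None: R1=R1*R.from_rotvec(tilt,degrees=True)
    w=np.ones(n)
    for i in range(min(ramp,n//2)): w[i]=w[-1-i]=(i+1)/(ramp+1)
    w/=w.sum(); rv=(R0.inv()*R1).as_rotvec(degrees=True)
    p=p0.copy();Rc=R0;rows=[]
    for i in range(n):
        tp=p0+(np.array(pos)-p0)*w[:i+1].sum()
        d=np.round(Rc.inv().apply(tp-p)/10,2); a=np.round(rv*w[i],2)
        p=p+Rc.apply(d*10);Rc=Rc*R.from_rotvec(a,degrees=True)
        rows.append([*map(float,d),*map(float,a)])
    for i in range(0,n,10): print(json.dumps(rows[i:i+10]).replace(" ","").replace(".0,",",").replace(".0]","]").replace("-0,","0,"))
    print("max cm",np.abs(np.array(rows)[:,:3]).max(),"deg",np.abs(np.array(rows)[:,3:]).max(),"end",p.round(2))
    return p,Rc
E
python3 -c "
from plan import *
a=seg([365,-280,165],0,10)
a=seg([375,30,170],90,20,start=a)
a=seg([598,185,165],27,20,start=a)"
```

```text
[[-0.41,0.35,-0.28,0,0,0],[-0.83,0.69,-0.55,0,0,0],[-1.24,1.04,-0.83,0,0,0],[-1.65,1.39,-1.11,0,0,0],[-1.65,1.39,-1.11,0,0,0],[-1.65,1.39,-1.1,0,0,0],[-1.65,1.39,-1.11,0,0,0],[-1.24,1.05,-0.83,0,0,0],[-0.82,0.69,-0.55,0,0,0],[-0.41,0.35,-0.28,0,0,0]]
max cm 1.65 deg 0.0 end [ 365.   -280.04  164.99]
[[-0.42,-0.16,-0.03,0.08,-0.05,-1.32],[-0.85,-0.35,-0.05,0.16,-0.1,-2.64],[-1.23,-0.58,-0.08,0.24,-0.15,-3.96],[-1.6,-0.88,-0.09,0.32,-0.2,-5.28],[-1.5,-1.03,-0.08,0.32,-0.2,-5.28],[-1.41,-1.16,-0.07,0.32,-0.2,-5.28],[-1.29,-1.29,-0.06,0.32,-0.2,-5.28],[-1.17,-1.4,-0.05,0.32,-0.2,-5.28],[-1.03,-1.51,-0.04,0.32,-0.2,-5.28],[-0.9,-1.59,-0.02,0.32,-0.2,-5.28]]
[[-0.74,-1.66,-0.01,0.32,-0.2,-5.28],[-0.58,-1.73,0,0.32,-0.2,-5.28],[-0.43,-1.78,0.01,0.32,-0.2,-5.28],[-0.26,-1.8,0.02,0.32,-0.2,-5.28],[-0.09,-1.83,0.04,0.32,-0.2,-5.28],[0.08,-1.82,0.04,0.32,-0.2,-5.28],[0.24,-1.81,0.05,0.32,-0.2,-5.28],[0.31,-1.33,0.05,0.24,-0.15,-3.96],[0.27,-0.87,0.03,0.16,-0.1,-2.64],[0.15,-0.43,0.02,0.08,-0.05,-1.32]]
max cm 1.83 deg 5.28 end [375.02  29.98 170.01]
[[0.38,-0.11,0.03,0.02,-0.01,-0.4],[0.77,-0.21,0.07,0.05,-0.03,-0.79],[1.16,-0.29,0.11,0.07,-0.04,-1.19],[1.55,-0.37,0.14,0.1,-0.06,-1.58],[1.56,-0.32,0.14,0.1,-0.06,-1.58],[1.56,-0.28,0.13,0.1,-0.06,-1.58],[1.58,-0.23,0.14,0.1,-0.06,-1.58],[1.58,-0.2,0.13,0.1,-0.06,-1.58],[1.58,-0.14,0.13,0.1,-0.06,-1.58],[1.59,-0.11,0.13,0.1,-0.06,-1.58]]
[[1.59,-0.05,0.13,0.1,-0.06,-1.58],[1.6,-0.02,0.13,0.1,-0.06,-1.58],[1.59,0.03,0.13,0.1,-0.06,-1.58],[1.59,0.07,0.12,0.1,-0.06,-1.58],[1.59,0.12,0.13,0.1,-0.06,-1.58],[1.58,0.16,0.12,0.1,-0.06,-1.58],[1.58,0.21,0.11,0.1,-0.06,-1.58],[1.18,0.18,0.09,0.07,-0.04,-1.19],[0.79,0.15,0.06,0.05,-0.03,-0.79],[0.39,0.07,0.03,0.02,-0.01,-0.4]]
max cm 1.6 deg 1.58 end [597.99 185.01 164.99]
```

```bash
python3 -c "
from plan import *
a=seg([375,-270,160],0,10,ramp=4)
a=seg([380,30,168],90,20,start=a,ramp=5)
"
```

```text
[[-0.41,0.28,-0.24,0,0,0],[-0.81,0.57,-0.48,0,0,0],[-1.22,0.85,-0.73,0,0,0],[-1.63,1.13,-0.96,0,0,0],[-2.03,1.41,-1.21,0,0,0],[-2.03,1.41,-1.21,0,0,0],[-1.63,1.13,-0.96,0,0,0],[-1.22,0.85,-0.73,0,0,0],[-0.82,0.56,-0.48,0,0,0],[-0.4,0.29,-0.24,0,0,0]]
max cm 2.03 deg 0.0 end [ 374.97 -270.04  159.99]
[[-0.31,-0.12,-0.02,0.06,-0.04,-1],[-0.62,-0.24,-0.05,0.12,-0.08,-1.99],[-0.92,-0.39,-0.07,0.18,-0.12,-2.99],[-1.19,-0.59,-0.08,0.24,-0.15,-3.99],[-1.44,-0.84,-0.1,0.31,-0.19,-4.99],[-1.64,-1.15,-0.11,0.37,-0.23,-5.98],[-1.5,-1.32,-0.1,0.37,-0.23,-5.98],[-1.36,-1.46,-0.08,0.37,-0.23,-5.98],[-1.2,-1.6,-0.06,0.37,-0.23,-5.98],[-1.02,-1.72,-0.05,0.37,-0.23,-5.98]]
[[-0.84,-1.82,-0.04,0.37,-0.23,-5.98],[-0.65,-1.89,-0.02,0.37,-0.23,-5.98],[-0.45,-1.95,0,0.37,-0.23,-5.98],[-0.24,-1.99,0.01,0.37,-0.23,-5.98],[-0.03,-2,0.02,0.37,-0.23,-5.98],[0.15,-1.66,0.03,0.31,-0.19,-4.99],[0.23,-1.31,0.03,0.24,-0.15,-3.99],[0.24,-0.97,0.03,0.18,-0.12,-2.99],[0.2,-0.64,0.02,0.12,-0.08,-1.99],[0.11,-0.32,0.01,0.06,-0.04,-1]]
max cm 2.0 deg 5.98 end [380.02  30.04 167.96]
```

>>> move_arm(
  deltas=[
    [-0.2,0.14,-0.12,0,0,0],
    [-0.41,0.28,-0.24,0,0,0],
    [-0.6,0.42,-0.36,0,0,0],
    [-0.74,0.5,-0.43,0,0,0],
    [-0.81,0.57,-0.48,0,0,0],
    [-0.81,0.57,-0.48,0,0,0],
    [-0.81,0.57,-0.48,0,0,0],
    [-0.81,0.57,-0.48,0,0,0],
    [-0.81,0.57,-0.48,0,0,0],
    [-0.81,0.57,-0.48,0,0,0],
  ],
)

```text
time_s: 15.95
eef_pos: [428.5, -309.7, 133.0]
ee_rot: [0.001, 0.814, -0.58, 0.037]
force: [-0.2, -0.2, -2.0]
grip_width: 0.159
```

>>> move_arm(
  deltas=[
    [-0.81,0.57,-0.48,0,0,0],
    [-0.81,0.57,-0.48,0,0,0],
    [-0.81,0.57,-0.48,0,0,0],
    [-0.81,0.57,-0.48,0,0,0],
    [-0.74,0.5,-0.43,0,0,0],
    [-0.5,0.35,-0.3,0,0,0],
    [-0.35,0.22,-0.2,0,0,0],
    [-0.22,0.15,-0.15,0,0,0],
    [-0.12,0.1,-0.1,0,0,0],
    [-0.08,0.05,-0.05,0,0,0],
  ],
)

```text
time_s: 16.95
eef_pos: [375.8, -271.3, 159.4]
ee_rot: [0.001, 0.814, -0.58, 0.037]
force: [-0.4, -0.0, -1.3]
grip_width: 0.165
```

```bash
python3 look.py w15;python3 -c "
from plan import *
a=seg([380,30,168],90,20,ramp=5)
a=seg([596,183,160],27,20,start=a,ramp=5)
"
```

```text
t 16.95 pos [ 375.81 -271.32  159.39] yaw -70.97 z [ 0.0579 -0.0445 -0.9973] F [-0.4 -0.  -1.3] q [-0.89  0.21  1.83  0.02  1.03  1.91] g 0.165
(230, 124, 157, 161)
[[-0.31,-0.11,-0.02,0.06,-0.04,-1],[-0.63,-0.25,-0.05,0.12,-0.08,-1.99],[-0.92,-0.39,-0.07,0.18,-0.12,-2.99],[-1.2,-0.59,-0.09,0.24,-0.16,-3.99],[-1.45,-0.83,-0.1,0.3,-0.2,-4.99],[-1.64,-1.16,-0.11,0.37,-0.24,-5.98],[-1.51,-1.31,-0.1,0.37,-0.24,-5.98],[-1.37,-1.47,-0.08,0.37,-0.24,-5.98],[-1.21,-1.61,-0.07,0.37,-0.24,-5.98],[-1.03,-1.72,-0.05,0.37,-0.24,-5.98]]
[[-0.85,-1.82,-0.04,0.37,-0.24,-5.98],[-0.66,-1.9,-0.02,0.37,-0.24,-5.98],[-0.45,-1.96,0,0.37,-0.24,-5.98],[-0.25,-1.99,0.01,0.37,-0.24,-5.98],[-0.04,-2.01,0.02,0.37,-0.24,-5.98],[0.14,-1.67,0.03,0.3,-0.2,-4.99],[0.23,-1.32,0.03,0.24,-0.16,-3.99],[0.24,-0.97,0.02,0.18,-0.12,-2.99],[0.2,-0.64,0.02,0.12,-0.08,-1.99],[0.11,-0.32,0.01,0.06,-0.04,-1]]
max cm 2.01 deg 5.98 end [380.03  30.01 168.  ]
[[0.28,-0.08,0.03,0.02,-0.01,-0.3],[0.56,-0.16,0.06,0.04,-0.02,-0.6],[0.85,-0.23,0.09,0.06,-0.04,-0.9],[1.14,-0.29,0.11,0.07,-0.05,-1.2],[1.42,-0.34,0.15,0.09,-0.06,-1.5],[1.72,-0.35,0.17,0.11,-0.07,-1.8],[1.73,-0.3,0.18,0.11,-0.07,-1.8],[1.74,-0.24,0.17,0.11,-0.07,-1.8],[1.75,-0.19,0.17,0.11,-0.07,-1.8],[1.75,-0.14,0.16,0.11,-0.07,-1.8]]
[[1.76,-0.08,0.17,0.11,-0.07,-1.8],[1.76,-0.02,0.16,0.11,-0.07,-1.8],[1.75,0.03,0.16,0.11,-0.07,-1.8],[1.76,0.09,0.16,0.11,-0.07,-1.8],[1.75,0.14,0.16,0.11,-0.07,-1.8],[1.46,0.17,0.12,0.09,-0.06,-1.5],[1.16,0.16,0.11,0.07,-0.05,-1.2],[0.87,0.14,0.07,0.06,-0.04,-0.9],[0.57,0.1,0.05,0.04,-0.02,-0.6],[0.29,0.06,0.02,0.02,-0.01,-0.3]]
max cm 1.76 deg 1.8 end [596.01 182.96 160.04]
```

View pics/w15.png

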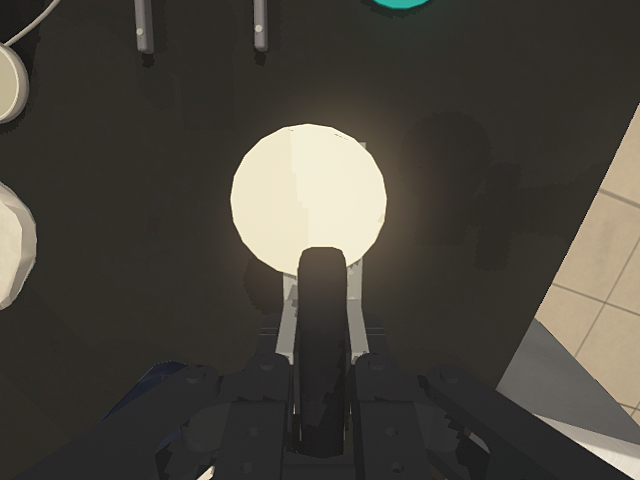

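The disc is stable on the blade (box unchanged at col 230, row 124). Continuing the transit.

>>> move_arm(
  deltas=[
    [-0.31,-0.11,-0.02,0.06,-0.04,-1],
    [-0.63,-0.25,-0.05,0.12,-0.08,-1.99],
    [-0.92,-0.39,-0.07,0.18,-0.12,-2.99],
    [-1.2,-0.59,-0.09,0.24,-0.16,-3.99],
    [-1.45,-0.83,-0.1,0.3,-0.2,-4.99],
    [-1.64,-1.16,-0.11,0.37,-0.24,-5.98],
    [-1.51,-1.31,-0.1,0.37,-0.24,-5.98],
    [-1.37,-1.47,-0.08,0.37,-0.24,-5.98],
    [-1.21,-1.61,-0.07,0.37,-0.24,-5.98],
    [-1.03,-1.72,-0.05,0.37,-0.24,-5.98],
  ],
)

```text
time_s: 18.0
eef_pos: [377.8, -119.4, 163.7]
ee_rot: [-0.013, 0.975, -0.221, 0.034]
force: [0.4, 0.9, -2.1]
grip_width: 0.162
```

>>> move_arm(
  deltas=[
    [-0.85,-1.82,-0.04,0.37,-0.24,-5.98],
    [-0.66,-1.9,-0.02,0.37,-0.24,-5.98],
    [-0.45,-1.96,0,0.37,-0.24,-5.98],
    [-0.25,-1.99,0.01,0.37,-0.24,-5.98],
    [-0.04,-2.01,0.02,0.37,-0.24,-5.98],
    [0.14,-1.67,0.03,0.3,-0.2,-4.99],
    [0.23,-1.32,0.03,0.24,-0.16,-3.99],
    [0.24,-0.97,0.02,0.18,-0.12,-2.99],
    [0.2,-0.64,0.02,0.12,-0.08,-1.99],
    [0.11,-0.32,0.01,0.06,-0.04,-1],
  ],
)

```text
time_s: 19.0
eef_pos: [380.0, 30.4, 168.0]
ee_rot: [-0.025, 0.985, 0.167, 0.027]
force: [0.6, -0.7, -2.0]
grip_width: 0.161
```

```bash
python3 look.py w16; python3 look.py s16 scene; python3 -c "
from plan import *
a=seg([596,183,160],27,20,ramp=5)"
```

```text
t 19.0 pos [380.01  30.44 167.97] yaw 19.11 z [ 0.0447  0.0581 -0.9973] F [ 0.6 -0.7 -2. ] q [-0.28  0.03  2.01  0.08  1.07  0.92] g 0.161
(223, 86, 207, 199)
t 19.05 pos [380.04  30.48 167.95] yaw 19.12 z [ 0.0447  0.0583 -0.9973] F [-0.5  0.9 -2. ] q [-0.28  0.03  2.01  0.08  1.07  0.92] g 0.164
[[0.28,-0.08,0.03,0.02,-0.01,-0.3],[0.56,-0.16,0.06,0.04,-0.02,-0.6],[0.85,-0.23,0.09,0.06,-0.04,-0.9],[1.14,-0.29,0.11,0.07,-0.05,-1.2],[1.42,-0.33,0.15,0.09,-0.06,-1.5],[1.72,-0.35,0.17,0.11,-0.07,-1.8],[1.73,-0.3,0.17,0.11,-0.07,-1.8],[1.74,-0.25,0.17,0.11,-0.07,-1.8],[1.75,-0.18,0.17,0.11,-0.07,-1.8],[1.75,-0.14,0.17,0.11,-0.07,-1.8]]
[[1.75,-0.08,0.16,0.11,-0.07,-1.8],[1.76,-0.02,0.17,0.11,-0.07,-1.8],[1.76,0.04,0.16,0.11,-0.07,-1.8],[1.75,0.08,0.15,0.11,-0.07,-1.8],[1.75,0.15,0.16,0.11,-0.07,-1.8],[1.46,0.16,0.13,0.09,-0.06,-1.5],[1.16,0.17,0.1,0.07,-0.05,-1.2],[0.87,0.14,0.07,0.06,-0.04,-0.9],[0.58,0.1,0.05,0.04,-0.02,-0.6],[0.28,0.06,0.03,0.02,-0.01,-0.3]]
max cm 1.76 deg 1.8 end [596.   182.96 159.97]
```

View pics/w16.png

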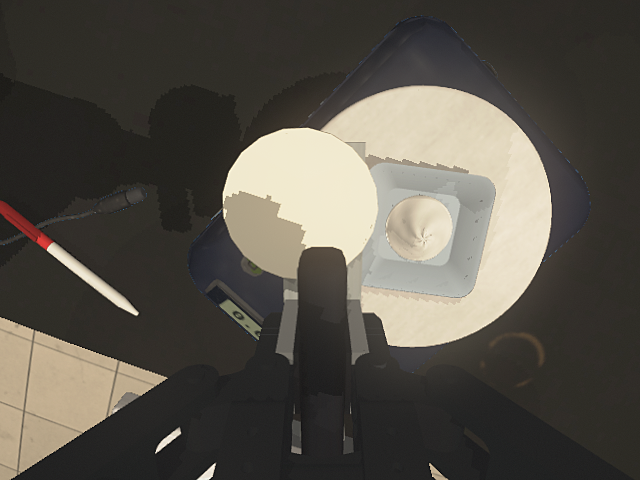

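View pics/s16.png

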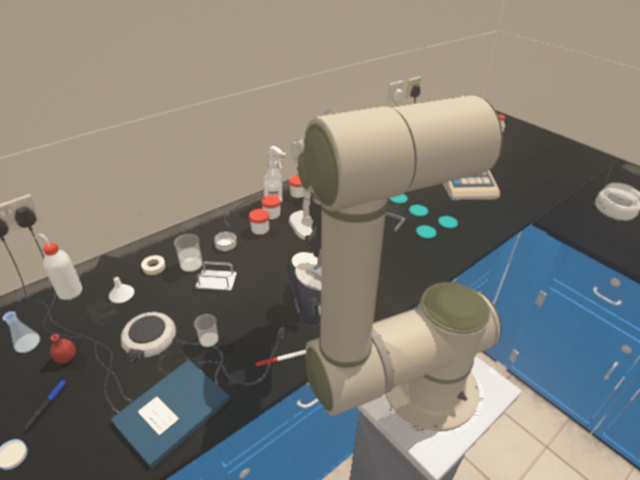

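>>> move_arm(
  deltas=[
    [0.28,-0.08,0.03,0.2,-0.01,-0.3],
    [0.56,-0.16,0.06,0.25,-0.02,-0.6],
    [0.85,-0.23,0.09,0.25,-0.04,-0.9],
    [1.14,-0.29,0.11,0.25,-0.05,-1.2],
    [1.42,-0.33,0.15,0.25,-0.06,-1.5],
    [1.72,-0.35,0.17,0.25,-0.07,-1.8],
    [1.73,-0.3,0.17,0.25,-0.07,-1.8],
    [1.74,-0.25,0.17,0.2,-0.07,-1.8],
    [1.75,-0.18,0.17,0.2,-0.07,-1.8],
    [1.75,-0.14,0.17,0.2,-0.07,-1.8],
  ],
)

```text
time_s: 20.1
eef_pos: [489.1, 107.6, 164.1]
ee_rot: [-0.041, 0.958, 0.282, 0.022]
force: [-1.2, 0.2, -1.6]
grip_width: 0.164
```

>>> move_arm(
  deltas=[
    [1.75,-0.08,0.16,0.11,-0.07,-1.8],
    [1.76,-0.02,0.17,0.11,-0.07,-1.8],
    [1.76,0.04,0.16,0.11,-0.07,-1.8],
    [1.75,0.08,0.15,0.11,-0.07,-1.8],
    [1.75,0.15,0.16,0.11,-0.07,-1.8],
    [1.46,0.16,0.13,0.09,-0.06,-1.5],
    [1.16,0.17,0.1,0.07,-0.05,-1.2],
    [0.87,0.14,0.07,0.06,-0.04,-0.9],
    [0.58,0.1,0.05,0.04,-0.02,-0.6],
    [0.28,0.06,0.03,0.02,-0.01,-0.3],
  ],
)

```text
time_s: 21.1
eef_pos: [596.1, 183.6, 160.9]
ee_rot: [-0.043, 0.919, 0.392, 0.02]
force: [-0.4, -0.1, -2.5]
grip_width: 0.16
```

```bash
python3 look.py w17
```

```text
t 21.1 pos [596.09 183.59 160.89] yaw 46.12 z [ 0.0033  0.0958 -0.9954] F [-0.4 -0.1 -2.5] q [0.07 0.57 1.3  0.1  1.26 0.8 ] g 0.16
(261, 91, 157, 194)
```

View pics/w17.png

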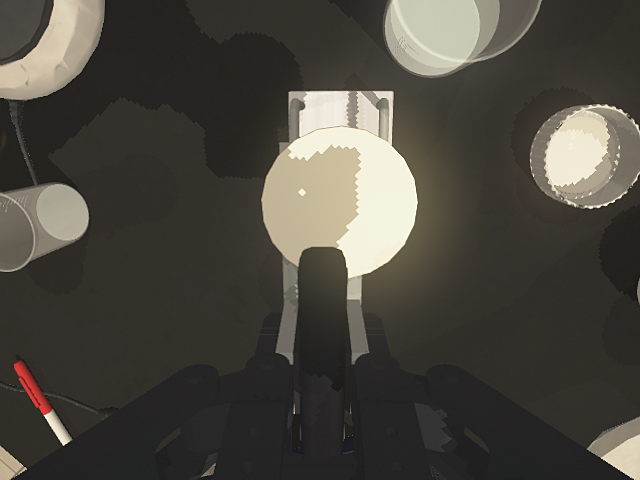

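>>> move_arm(
  deltas=[
    [0,0,0,-1.0,0,0],
    [0,0,0,-1.2,0,0],
    [0,0,0,-1.0,0,0],
    [0,0,0,0,0,0],
    [0,0,0,0,0,0],
    [0,0,0,0,0,0],
    [0,0,0,0,0,0],
    [0,0,0,0.7,0,0],
    [0,0,0,0.8,0,0],
    [0,0,0,0,0,0],
  ],
)

```text
time_s: 22.15
eef_pos: [596.0, 182.8, 161.1]
ee_rot: [-0.03, 0.919, 0.391, 0.026]
force: [-0.1, 0.5, -1.9]
grip_width: 0.161
```

```bash
python3 look.py w18
```

```text
t 22.15 pos [596.05 182.84 161.13] yaw 46.04 z [ 0.0248  0.0758 -0.9968] F [-0.1  0.5 -1.9] q [0.08 0.56 1.32 0.08 1.23 0.82] g 0.161
(243, 90, 156, 195)
```

View pics/w18.png

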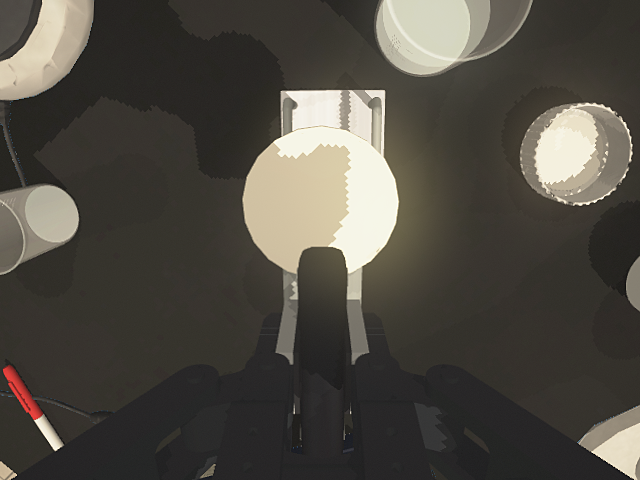

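The disc is now centred on the blade (cols 243–399, centre 321). The far rail ends are at about (290,100) and (377,100), and the base plate's far corners at (281,90) and (385,90).

Run:
```python
from h import *
im=cv2.imread("pics/w18.png");cv2.imwrite("pics/c18.png",crop(im,265,80,140,75,5.5))
```

```text
(no output)
```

View pics/c18.png

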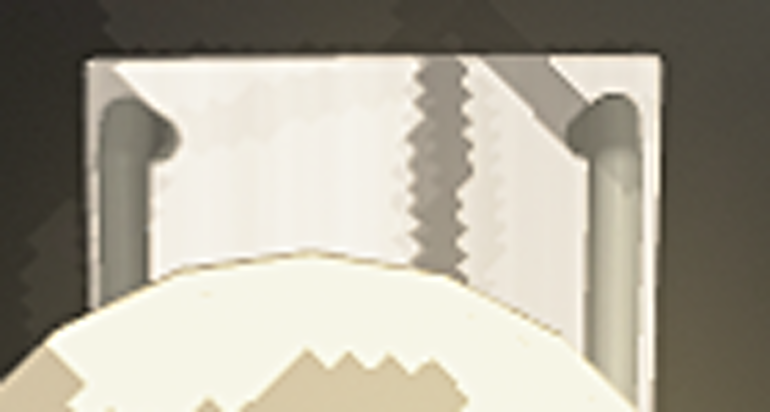

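Run:
```python
from plan import *
import pickle
p=pickle.load(open("w18.pkl","rb"))
k=lambda x,y:(265+(x+.5)/5.5-.5,80+(y+.5)/5.5-.5)
B=onz(p,[k(88,58),k(660,56)],4);print("base corners",B,np.linalg.norm(B[0]-B[1]))
d=B[1]-B[0];print("rack yaw",np.degrees(np.arctan2(d[1],d[0]))+90)
Rl=onz(p,[k(126,120),k(125,260),k(610,130),k(613,300)],42);print(Rl)
for i in(0,2):
    d=Rl[i]-Rl[i+1];print("yaw",np.degrees(np.arctan2(d[1],d[0])))
E_=onz(p,[k(126,97),k(608,94)],42);print("rail ends",E_,np.linalg.norm(E_[0]-E_[1]))
pos=np.array([596.05,182.84]);
for yaw in(46.3,):
    a=np.radians(yaw);u=np.array([np.cos(a),np.sin(a)]);v=np.array([-u[1],u[0]])
    print("centre from base",B[:,:2].mean(0)-52*u,"from rails",E_[:,:2].mean(0)-42*u)
    for c in (B[:,:2].mean(0)-52*u,E_[:,:2].mean(0)-42*u,np.array([626,214.5])):
        print("tcp rel rack",(pos-c)@u,(pos-c)@v)
# disc wrt
pos3=np.array([596.05,182.84,161.13])
im=cv2.imread("pics/w18.png");m=(im.min(2)>120)
```

```text
base corners [[637.85216876 275.20094094   4.        ]
 [689.05386599 226.18539264   4.        ]] 70.88115246226427
rack yaw 46.249657624548966
[[637.55877215 262.01774107  42.        ]
 [626.91215841 251.44928997  42.        ]
 [674.85675962 224.65364468  42.        ]
 [662.84597874 211.00525911  42.        ]]
yaw 44.78890618169695
yaw 48.651745879596966
rail ends [[639.27343449 263.74683817  42.        ]
 [677.25796886 227.60030077  42.        ]] 52.434692871168224
centre from base [627.527132   213.09887521] from rails [629.24864041 215.30894934]
tcp rel rack -43.623169497421 1.8516076266598027
tcp rel rack -46.4103403669812 1.5693002976463788
tcp rel rack -43.58106805124886 -0.22047111470173775
```

```bash
python3 -c "
from plan import *
a=seg([601.9,185.4,92],0.2,10,tilt=[-0.3,-2.7,0],ramp=4)
a=seg([601.9,185.4,72],0,10,start=a,ramp=1)"
```

```text
[[0,0.02,0.23,-0.01,-0.09,-0.01],[0.01,0.03,0.46,-0.02,-0.18,-0.01],[0.01,0.05,0.69,-0.03,-0.27,-0.02],[0.02,0.06,0.93,-0.04,-0.36,-0.03],[0.04,0.08,1.15,-0.05,-0.45,-0.03],[0.04,0.08,1.16,-0.05,-0.45,-0.03],[0.04,0.06,0.92,-0.04,-0.36,-0.03],[0.04,0.05,0.69,-0.03,-0.27,-0.02],[0.02,0.03,0.46,-0.02,-0.18,-0.01],[0.02,0.01,0.23,-0.01,-0.09,-0.01]]
max cm 1.16 deg 0.45 end [601.9  185.44  92.01]
[[0,0,0.11,0,0,0],[-0.01,0.01,0.22,0,0,0],[0,0.01,0.23,0,0,0],[-0.01,0,0.22,0,0,0],[-0.01,0.01,0.22,0,0,0],[0,0.01,0.22,0,0,0],[-0.01,0,0.22,0,0,0],[0,0.01,0.23,0,0,0],[-0.01,0.01,0.22,0,0,0],[0,0,0.11,0,0,0]]
max cm 0.23 deg 0.0 end [601.91 185.42  72.  ]
```

>>> move_arm(
  deltas=[
    [0,0.02,0.23,-0.01,-0.09,-0.01],
    [0.01,0.03,0.46,-0.02,-0.18,-0.01],
    [0.01,0.05,0.69,-0.03,-0.27,-0.02],
    [0.02,0.06,0.93,-0.04,-0.36,-0.03],
    [0.04,0.08,1.15,-0.05,-0.45,-0.03],
    [0.04,0.08,1.16,-0.05,-0.45,-0.03],
    [0.04,0.06,0.92,-0.04,-0.36,-0.03],
    [0.04,0.05,0.69,-0.03,-0.27,-0.02],
    [0.02,0.03,0.46,-0.02,-0.18,-0.01],
    [0.02,0.01,0.23,-0.01,-0.09,-0.01],
  ],
)

```text
time_s: 23.2
eef_pos: [601.7, 185.7, 91.7]
ee_rot: [-0.018, 0.919, 0.394, 0.006]
force: [-0.0, -0.5, -1.7]
grip_width: 0.161
```

```bash
python3 look.py w19; python3 look.py s19 scene
python3 - <<'E'
from h import *
im=cv2.imread("pics/s19.png");cv2.imwrite("pics/cs19.png",crop(im,150,200,140,110,5))
E
```

```text
t 23.2 pos [601.75 185.69  91.7 ] yaw 46.35 z [-0.0039  0.0376 -0.9993] F [-0.  -0.5 -1.7] q [0.1  0.67 1.33 0.04 1.15 0.84] g 0.161
(227, 81, 170, 204)
t 23.25 pos [601.69 185.73  91.65] yaw 46.35 z [-0.004   0.0376 -0.9993] F [-0.  -0.4 -2.8] q [0.1  0.67 1.33 0.04 1.15 0.84] g 0.163
```

View pics/w19.png

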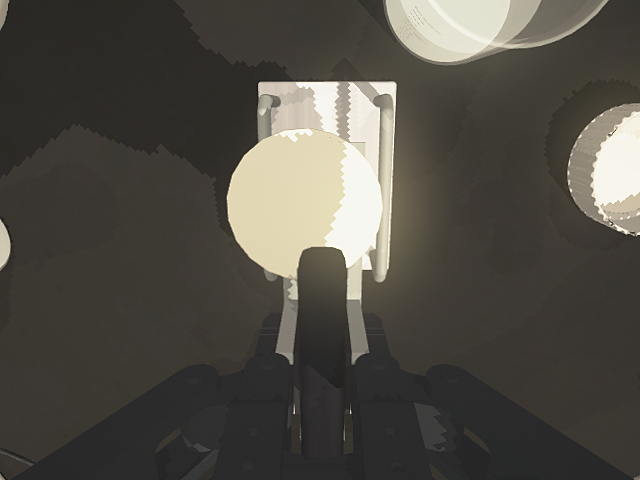

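View pics/cs19.png

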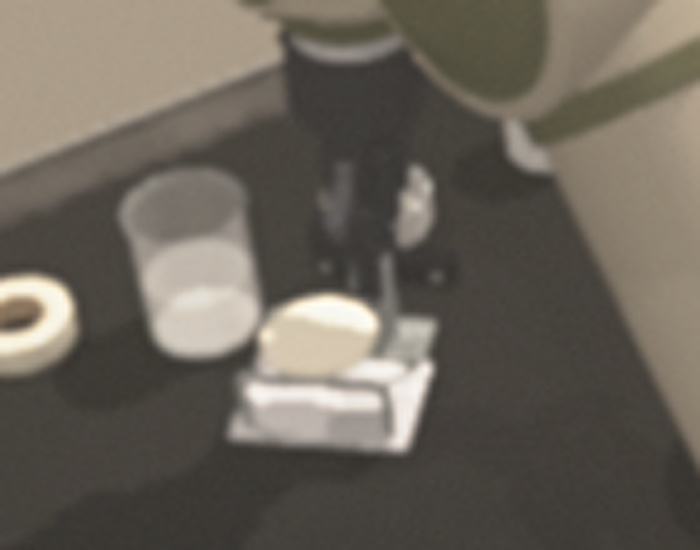

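The disc slid about 7 mm to the left again (cols 227–382). I'll give it a short roll pulse to bring it back before laying it down.

>>> move_arm(
  deltas=[
    [0,0,0,1.0,0.2,0],
    [0,0,0,1.0,0.2,0],
    [0,0,0,0.6,0.2,0],
    [0,0,0,0,0.2,0],
    [0,0,0,0,0.2,0],
    [0,0,0,0,0,0],
    [0,0,0,0,0,0],
    [0,0,0,-0.9,0,0],
    [0,0,0,-0.9,0,0],
    [0,0,0,0,0,0],
  ],
)

```text
time_s: 24.3
eef_pos: [601.5, 186.1, 92.2]
ee_rot: [-0.028, 0.919, 0.394, 0.011]
force: [0.5, -0.3, -3.4]
grip_width: 0.158
```

```bash
python3 look.py w20
```

```text
t 24.3 pos [601.46 186.07  92.18] yaw 46.32 z [-0.0012  0.0594 -0.9982] F [ 0.5 -0.3 -3.4] q [0.09 0.66 1.34 0.07 1.14 0.82] g 0.158
(231, 85, 168, 200)
```

View pics/w20.png

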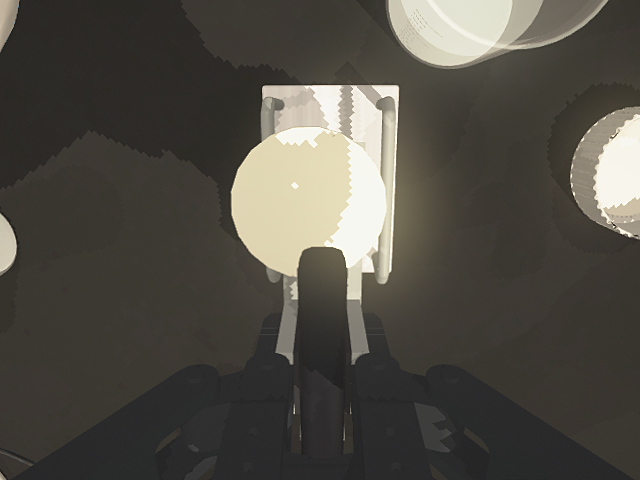

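>>> move_arm(
  deltas=[
    [0,0,0,1.2,0,0],
    [0,0,0,1.2,0,0],
    [0,0,0,0.2,0,0],
    [0,0,0,0,0,0],
    [0,0,0,0,0,0],
    [0,0,0,0,0,0],
    [0,0,0,0,0,0],
    [0,0,0,0,0,0],
    [0,0,0,-1.2,0,0],
    [0,0,0,-0.8,0,0],
  ],
)

```text
time_s: 25.35
eef_pos: [601.6, 185.8, 92.1]
ee_rot: [-0.032, 0.919, 0.393, 0.009]
force: [-0.8, 0.2, -2.1]
grip_width: 0.159
```

```bash
python3 look.py w21
```

```text
t 25.35 pos [601.64 185.78  92.11] yaw 46.29 z [-0.0082  0.0662 -0.9978] F [-0.8  0.2 -2.1] q [0.09 0.66 1.33 0.07 1.15 0.82] g 0.159
(232, 85, 168, 200)
```

View pics/w21.png

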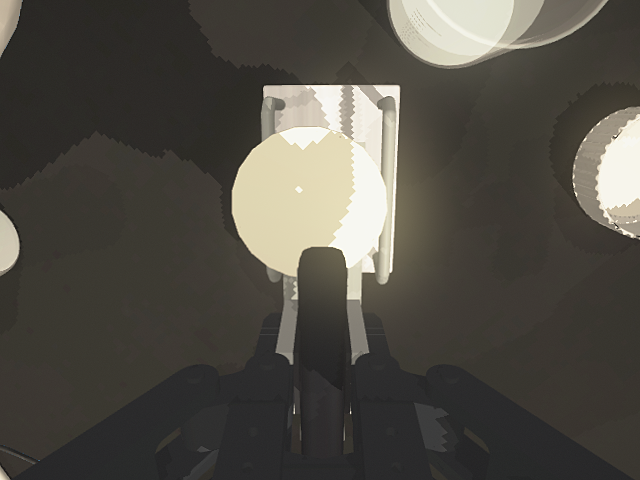

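```bash
cat > disc.py <<'E'
from plan import *
import pickle
def fit(name,z,x0,x1,y0,y1,thr=120):
    p=pickle.load(open(name+".pkl","rb"));im=cv2.imread(f"pics/{name}.png")
    m=np.zeros(im.shape[:2],np.uint8);m[y0:y1,x0:x1]=(im[y0:y1,x0:x1].min(2)>thr)
    return p,m
E
python3 - <<'E'
from disc import *
p=pickle.load(open("w21.pkl","rb"));im=cv2.imread("pics/w21.png")
# points clicked on disc outline: left, right, top, and diag
pts=[(232,205),(386.5,205),(309,126),(241,172),(241,238),(378,238)]
P=onz(p,pts,60)[:,:2]
A=np.c_[2*P,np.ones(len(P))];s=np.linalg.lstsq(A,(P**2).sum(1),rcond=None)[0];r=np.sqrt(s[2]+s[0]**2+s[1]**2);print("disc",s[:2],r)
Rl=onz(p,[(271,120),(272,275),(387,120),(383.5,275)],43)[:,:2];print(Rl)
a=np.radians(46.25);u=np.array([np.cos(a),np.sin(a)]);v=np.array([-u[1],u[0]])
c=np.array([627.5,213.5])
print("rails v",(Rl-c)@v,"u",(Rl-c)@u);print("disc rel",(s[:2]-c)@u,(s[:2]-c)@v)
bl=onz(p,[(288,290),(361,290)],54)[:,:2];print("blade v",(bl-c)@v)
tip=onz(p,[(262.5,86),(400,86)],4)[:,:2];print("plate v",(tip-c)@v,(tip-c)@u)
E
```

```text
disc [621.82570475 217.50044763] 32.80573699805767
[[633.28197118 255.55818446]
 [581.27620948 203.5989735 ]
 [670.42372833 220.2713402 ]
 [621.29855654 166.97372801]]
rails v [ 24.90709605  26.54371137 -26.32408431 -27.69382525] u [ 34.37962532 -39.11649936  34.57369068 -37.8972813 ]
disc rel -1.0340700501505937 6.865268168349688
blade v [ 17.30898797 -16.56235497]
plate v [ 35.55810022 -36.08930198] [51.3239013  51.35177102]
```

>>> move_arm(
  deltas=[
    [0,0.05,0.1,0,0,0],
    [0,0.1,0.15,0,0,0],
    [0,0.1,0.2,0,0,0],
    [0,0.1,0.2,-0.2,-0.2,0],
    [0,0.03,0.2,-0.3,-0.3,0],
    [0,0,0.2,-0.3,-0.3,0],
    [0,0,0.25,-0.3,-0.3,0],
    [0,0,0.25,-0.3,-0.3,0],
    [0,0,0.25,0,0,0],
    [0,0,0.15,0,0,0],
  ],
)

```text
time_s: 26.4
eef_pos: [604.2, 184.2, 72.2]
ee_rot: [-0.017, 0.919, 0.394, 0.002]
force: [-0.4, -0.2, -1.6]
grip_width: 0.158
```

```bash
python3 look.py w22
```

```text
t 26.4 pos [604.22 184.16  72.16] yaw 46.35 z [-0.0087  0.0327 -0.9994] F [-0.4 -0.2 -1.6] q [0.1  0.7  1.33 0.04 1.12 0.84] g 0.158
(231, 79, 166, 206)
```

View pics/w22.png

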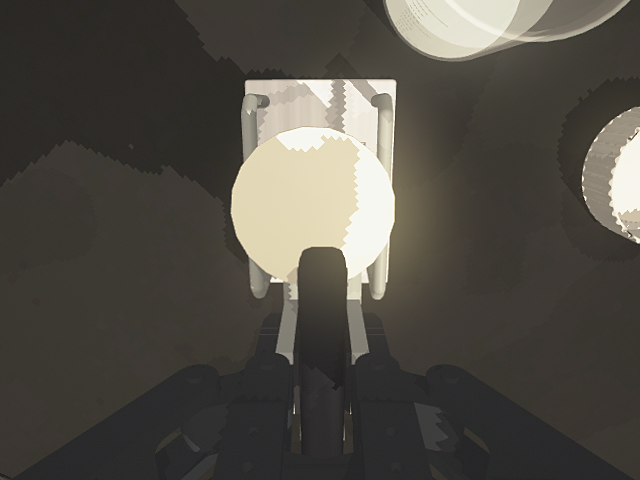

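The disc now rests on both rails: it spans cols 231–395, with rails at cols ~251 and ~381 and the force unloaded. Next I check the retreat path against the balance corner.

Run:
```python
from m1 import *
im=cv2.imread("pics/top0.png");cv2.imwrite("pics/cb.png",crop(im,220,240,120,120,5))
for z in (10,70): print(z,onz(pt,[(268,254),(326,289),(232,334)],z).round(0).tolist())
# where lifter rear lies in top img
print(proj(pt,[[544,121,33],[540,130,33],[548,112,33]]))
```

```text
10 [[528.0, 21.0, 10.0], [429.0, -133.0, 10.0], [317.0, 121.0, 10.0]]
70 [[523.0, 16.0, 70.0], [429.0, -131.0, 70.0], [321.0, 112.0, 70.0]]
[[229.40041606 248.25667486]
 [226.03034634 249.84838635]
 [232.76866545 246.66589477]]
```

View pics/cb.png

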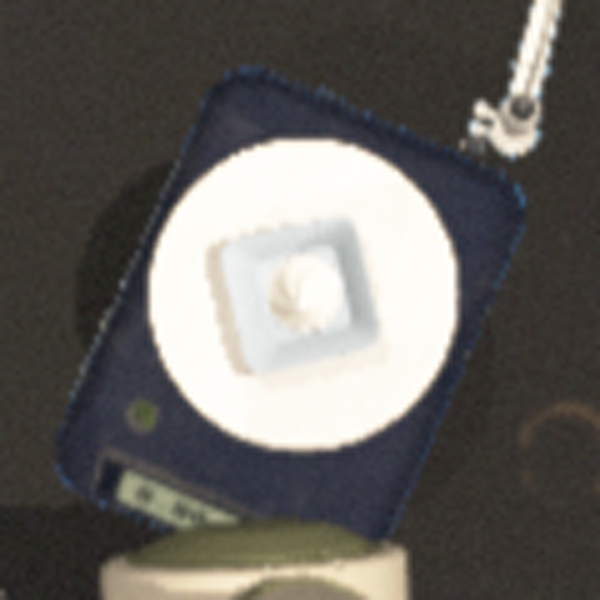

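Clear by about 80 mm. Pulling the blade back along its axis.

>>> move_arm(
  deltas=[
    [-0.2,0,0,0,0,0],
    [-0.5,0,0,0,0,0],
    [-0.8,0,0,0,0,0],
    [-0.9,0,0,0,0,0],
    [-1.0,0,0,0,0,0],
    [-1.0,0,0,0,0,0],
    [-1.0,0,0,0,0,0],
    [-1.0,0,0,0,0,0],
    [-0.8,0,0,0,0,0],
    [-0.5,0,0,0,0,0],
  ],
)

```text
time_s: 27.45
eef_pos: [550.7, 127.8, 71.1]
ee_rot: [-0.017, 0.919, 0.393, 0.003]
force: [-0.2, 0.2, -1.7]
grip_width: 0.162
```

```bash
python3 look.py w23
```

```text
t 27.45 pos [550.68 127.81  71.14] yaw 46.32 z [-0.0085  0.0327 -0.9994] F [-0.2  0.2 -1.7] q [0.01 0.57 1.56 0.04 1.02 0.75] g 0.162
(218, 0, 186, 136)
```

View pics/w23.png

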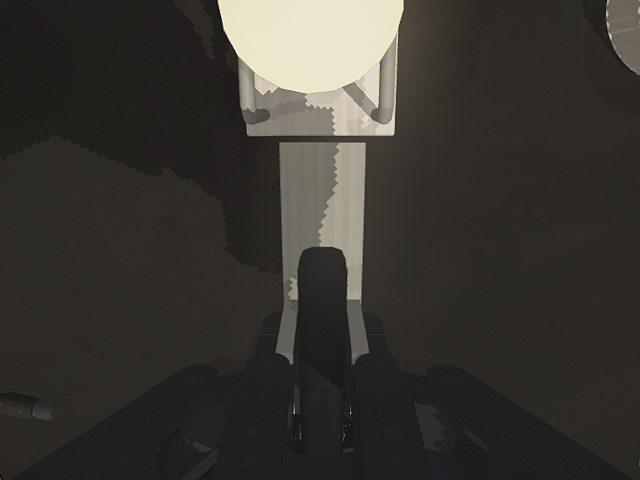

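The disc rests on both rails and the blade is clear. Now I set the lifter down at about (455,180), yaw 0.

```bash
python3 -c "
from plan import *
a=plan([455,180,46],0,10)"
```

```text
[[-0.14,-0.5,0.13,-0.09,-0.01,2.23],[-0.29,-0.94,0.25,-0.18,-0.03,4.19],[-0.48,-1.21,0.33,-0.24,-0.03,5.58],[-0.6,-1.17,0.32,-0.24,-0.03,5.58],[-0.71,-1.1,0.32,-0.24,-0.03,5.58],[-0.81,-1.02,0.31,-0.24,-0.03,5.58],[-0.91,-0.95,0.31,-0.24,-0.03,5.58],[-0.99,-0.86,0.31,-0.24,-0.03,5.58],[-0.81,-0.56,0.23,-0.18,-0.03,4.19],[-0.45,-0.27,0.12,-0.09,-0.01,2.23]]
max cm 1.21 deg 5.58 end [454.96 179.98  46.02]
```

>>> move_arm(
  deltas=[
    [-0.5,-0.3,0.1,0,-0.01,1.0],
    [-0.5,-0.94,0.2,-0.1,-0.03,4.19],
    [-0.48,-1.21,0.33,-0.15,-0.03,5.9],
    [-0.6,-1.17,0.32,-0.15,-0.03,5.9],
    [-0.71,-1.1,0.32,-0.15,-0.03,5.9],
    [-0.81,-1.02,0.31,-0.15,-0.03,5.58],
    [-0.91,-0.95,0.31,-0.1,-0.03,5.58],
    [-0.99,-0.86,0.31,-0.1,-0.03,5.58],
    [-0.81,-0.56,0.23,-0.1,-0.03,4.19],
    [-0.45,-0.27,0.12,0,-0.01,2.23],
  ],
)

```text
time_s: 28.5
eef_pos: [451.6, 175.0, 47.0]
ee_rot: [-0.008, 1.0, 0.001, -0.003]
force: [-0.2, 0.2, -2.3]
grip_width: 0.157
```

>>> move_arm(
  deltas=[
    [0,0,0.1,0,0,0],
    [0,0,0.1,0,0,0],
    [0,0,0.1,0,0,0],
    [0,0,0.1,0,0,0],
    [0,0,0.1,0,0,0],
    [0,0,0.1,0,0,0],
    [0,0,0.05,0,0,0],
    [0,0,0.0,0,0,0],
    [0,0,0,0,0,0],
    [0,0,0,0,0,0],
  ],
)

```text
time_s: 29.5
eef_pos: [452.5, 174.5, 40.8]
ee_rot: [-0.008, 1.0, 0.003, -0.003]
force: [0.1, -0.3, -2.5]
grip_width: 0.165
```

```bash
python3 -c "
from plan import *
st()"
```

```text
t 29.5 pos [452.48 174.53  40.79] yaw 0.32 z [-0.0052  0.0154 -0.9999] F [ 0.1 -0.3 -2.5] q [0.12 0.48 1.83 0.02 0.84 1.67] g 0.165
```

>>> move_arm(
  deltas=[
    [0,0,0.05,0,0,0],
    [0,0,0.05,0,0,0],
    [0,0,0.05,0,0,0],
    [0,0,0,0,0,0],
    [0,0,0,0,0,0],
    [0,0,0,0,0,0],
    [0,0,0,0,0,0],
    [0,0,0,0,0,0],
    [0,0,0,0,0,0],
    [0,0,0,0,0,0],
  ],
)

```text
time_s: 30.5
eef_pos: [452.3, 174.7, 39.8]
ee_rot: [-0.008, 1.0, 0.003, -0.003]
force: [-5.4, -0.2, 7.4]
grip_width: 0.161
```

>>> move_arm(
  deltas=[
    [0,0,0,0,0,0],
    [0,0,0,0,0,0],
    [0,0,0,0,0,0],
    [0,0,0,0,0,0],
    [0,0,0,0,0,0],
    [0,0,-0.3,0,0,0],
    [0,0,-0.8,0,0,0],
    [0,0,-1.5,0,0,0],
    [0,0,-2.0,0,0,0],
    [0,0,-2.0,0,0,0],
  ],
  grip=4.5,
)

```text
time_s: 31.5
eef_pos: [452.8, 173.5, 106.5]
ee_rot: [-0.008, 1.0, 0.003, -0.003]
force: [0.2, -0.6, -0.0]
grip_width: 0.528
```

```bash
python3 look.py w24; python3 look.py t24 top
```

```text
t 31.5 pos [452.77 173.5  106.52] yaw 0.31 z [-0.005   0.0154 -0.9999] F [ 0.2 -0.6 -0. ] q [0.12 0.37 1.78 0.02 1.   1.67] g 0.528
(290, 130, 65, 145)
t 31.55 pos [454.36 173.73 109.58] yaw 0.32 z [ 2.000e-04  1.610e-02 -9.999e-01] F [1.6 0.9 3.1] q [0.12 0.36 1.77 0.02 1.   1.67] g 0.528
```

View pics/w24.png

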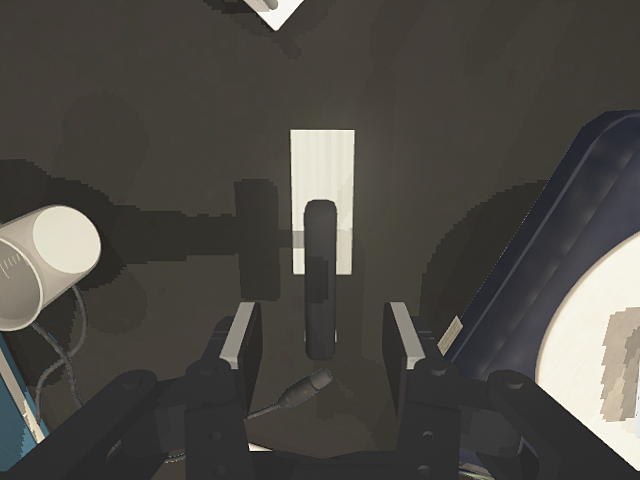

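View pics/t24.png

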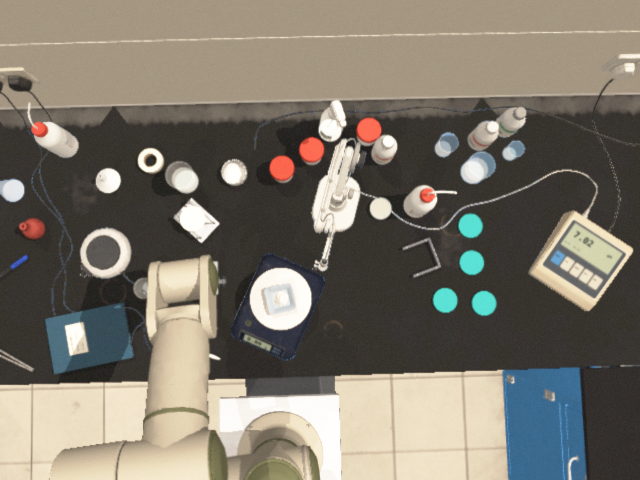

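The lifter stands upright on its blade: tip edge at row 130, handle at col 320. Before gripping along the rack axis I check clearance to the big beaker and measure the disc.

Run:
```python
from m1 import *
print("big beaker base",onz(pt,[(186,180)],0),"rim",onz(pt,[(178,174)],92),"cap",onz(pt,[(234,173)],27))
from disc import *
p=pickle.load(open("w23.pkl","rb"))
P=onz(p,[(218,5),(403,5),(311,93),(251,70),(370,71),(225,35),(396,35)],51)[:,:2]
A=np.c_[2*P,np.ones(len(P))];s=np.linalg.lstsq(A,(P**2).sum(1),rcond=None)[0];r=np.sqrt(s[2]+s[0]**2+s[1]**2);print("disc",s[:2],r)
im=cv2.imread("pics/t24.png");cv2.imwrite("pics/ct24.png",crop(im,160,190,80,60,8))
g=im[205:240,180:215].min(2)
from plan import plan
plan([618,217,118],-44,20)
```

```text
big beaker base [[738.00894145 242.2154397    0.        ]] rim [[735.2198021 242.9873367  92.       ]] cap [[748.18684995 106.74433373  27.        ]]
disc [626.30459321 213.90182882] 32.74379435396431
[[0.36,-0.09,-0.02,-0.02,0.01,0.97],[0.67,-0.19,-0.04,-0.04,0.01,1.82],[0.88,-0.27,-0.05,-0.05,0.02,2.42],[0.87,-0.32,-0.05,-0.05,0.02,2.42],[0.86,-0.35,-0.05,-0.05,0.02,2.42],[0.84,-0.38,-0.05,-0.05,0.02,2.42],[0.83,-0.42,-0.05,-0.05,0.02,2.42],[0.81,-0.46,-0.06,-0.05,0.02,2.42],[0.78,-0.48,-0.05,-0.05,0.02,2.42],[0.77,-0.53,-0.05,-0.05,0.02,2.42]]
[[0.74,-0.55,-0.05,-0.05,0.02,2.42],[0.72,-0.58,-0.05,-0.05,0.02,2.42],[0.69,-0.62,-0.05,-0.05,0.02,2.42],[0.67,-0.64,-0.06,-0.05,0.02,2.42],[0.64,-0.67,-0.05,-0.05,0.02,2.42],[0.61,-0.7,-0.05,-0.05,0.02,2.42],[0.58,-0.72,-0.06,-0.05,0.02,2.42],[0.55,-0.74,-0.05,-0.05,0.02,2.42],[0.39,-0.58,-0.04,-0.04,0.01,1.82],[0.2,-0.31,-0.02,-0.02,0.01,0.97]]
max cm 0.88 deg 2.42 end [618.   216.99 117.97]
```

View pics/ct24.png

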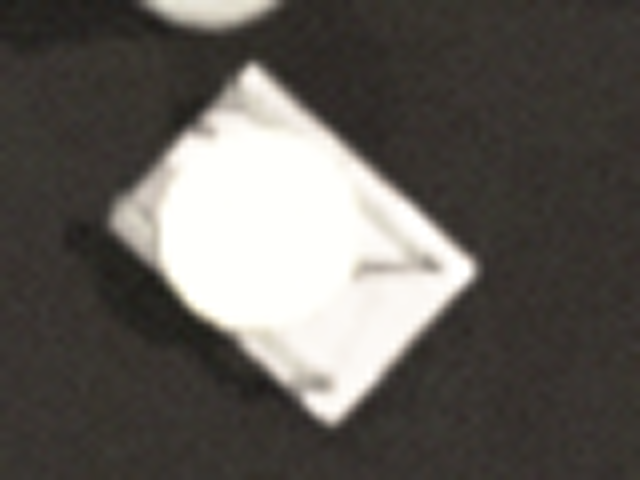

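Run:
```python
from m1 import *
print(onz(pt,[(160+258/8,190+228/8)],51))
from plan import plan
plan([618,218,118],-43.7,10)
```

```text
[[623.87675286 215.32981699  51.        ]]
[[0.79,-0.21,-0.05,-0.04,0.02,2.12],[1.47,-0.45,-0.08,-0.08,0.03,3.98],[1.91,-0.73,-0.11,-0.11,0.04,5.3],[1.83,-0.9,-0.11,-0.11,0.04,5.3],[1.75,-1.07,-0.12,-0.11,0.04,5.3],[1.63,-1.23,-0.11,-0.11,0.04,5.3],[1.52,-1.37,-0.12,-0.11,0.04,5.3],[1.38,-1.51,-0.11,-0.11,0.04,5.3],[0.93,-1.22,-0.09,-0.08,0.03,3.98],[0.45,-0.68,-0.05,-0.04,0.02,2.12]]
max cm 1.91 deg 5.3 end [617.99 218.01 117.99]
```

>>> move_arm(
  deltas=[
    [0.79,-0.21,-0.05,-0.04,0.02,2.12],
    [1.47,-0.45,-0.08,-0.08,0.03,3.98],
    [1.91,-0.73,-0.11,-0.11,0.04,5.3],
    [1.83,-0.9,-0.11,-0.11,0.04,5.3],
    [1.75,-1.07,-0.12,-0.11,0.04,5.3],
    [1.63,-1.23,-0.11,-0.11,0.04,5.3],
    [1.52,-1.37,-0.12,-0.11,0.04,5.3],
    [1.38,-1.51,-0.11,-0.11,0.04,5.3],
    [0.93,-1.22,-0.09,-0.08,0.03,3.98],
    [0.45,-0.68,-0.05,-0.04,0.02,2.12],
  ],
  grip=8.54,
)

```text
time_s: 32.6
eef_pos: [617.3, 218.0, 113.4]
ee_rot: [0.002, 0.928, -0.373, -0.003]
force: [0.6, -0.2, 0.3]
grip_width: 0.998
```

```bash
python3 look.py w25; python3 look.py w26
```

```text
t 32.6 pos [617.31 217.98 113.43] yaw -43.83 z [-0.0063 -0.0011 -1.    ] F [ 0.6 -0.2  0.3] q [ 0.16  0.7   1.2  -0.    1.24  2.5 ] g 0.998
(226, 155, 176, 130)
t 32.65 pos [617.81 218.03 113.45] yaw -43.89 z [-0.0058 -0.001  -1.    ] F [-0.2  0.2  0.7] q [ 0.16  0.7   1.2  -0.    1.24  2.5 ] g 1.002
(227, 155, 176, 130)
```

View pics/w26.png

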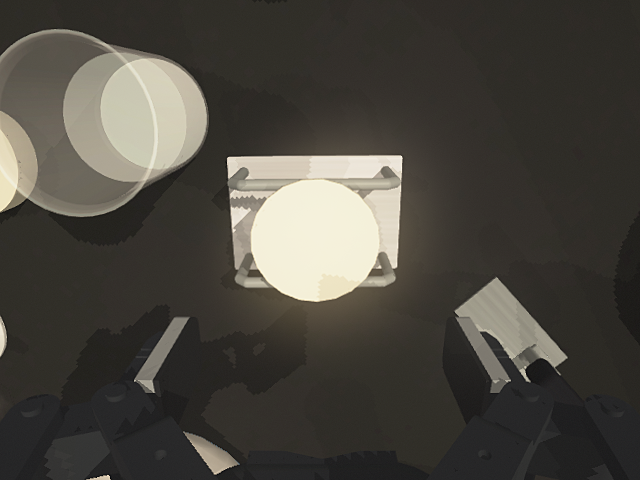

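Run:
```python
from disc import *
p=pickle.load(open("w26.pkl","rb"));im=cv2.imread("pics/w26.png")
cv2.imwrite("pics/c26.png",crop(im,220,145,190,170,3.4))
P=onz(p,[(250.5,240),(380,240),(315.5,179.5),(316,301.5)],50.5)[:,:2]
A=np.c_[2*P,np.ones(len(P))];s=np.linalg.lstsq(A,(P**2).sum(1),rcond=None)[0];r=np.sqrt(s[2]+s[0]**2+s[1]**2);print("disc",s[:2],r)
print((P[0]+P[1])/2,(P[2]+P[3])/2,np.linalg.norm(P[0]-P[1]),np.linalg.norm(P[2]-P[3]))
a=np.radians(46.25);u=np.array([np.cos(a),np.sin(a)]);v=np.array([-u[1],u[0]]);c=np.array([627.5,213.5]);print((s[:2]-c)@u,(s[:2]-c)@v)
Q=onz(p,[(227.5,156.5),(402.5,155.5)],4)[:,:2];print("plate top corners",(Q-c)@u,(Q-c)@v)
Q=onz(p,[(245,185),(385,185),(245,284),(385,283)],43)[:,:2];print("rails",(Q-c)@u,(Q-c)@v)
```

```text
disc [626.04391345 214.0795767 ] 32.87184222314023
[627.38065251 212.7876767 ] [625.87550951 213.90675202] 65.68188003437113 65.69854110683931
-0.5882375390820542 1.4526093028075446
plate top corners [ 51.00429242 -51.51426921] [-36.25753673 -36.41558701]
rails [ 34.70879726 -35.92259475  38.01674655 -38.31160142] [-27.32564665 -27.01998593  27.41426857  27.19485676]
```

View pics/c26.png

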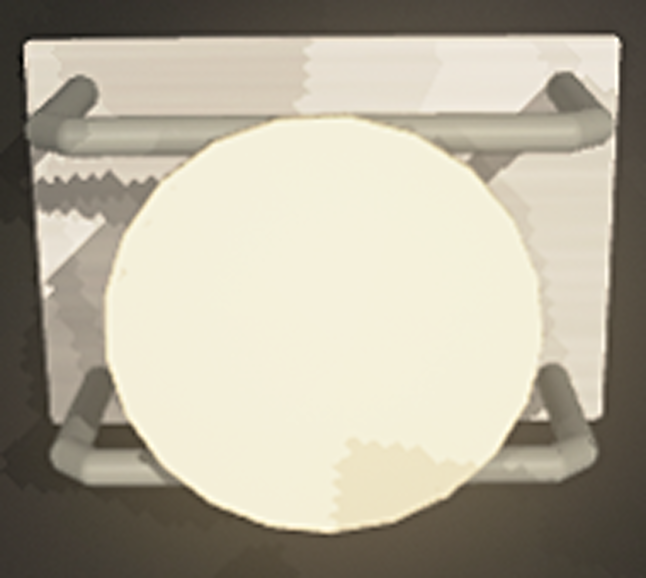

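Run:
```python
from disc import *
for n,pos,yaw,w in(("w26",[617.81,218.03,113.45],-43.89,85),("w24",[452.77,173.5,106.52],.31,45)):
    p=pickle.load(open(n+".pkl","rb"));R0=yawpose(yaw)
    for s in(0,4,8,12,16):print(n,s,proj(p,np.array(pos)+R0.apply([[11,-w/2,-s],[11,w/2,-s]])).round(1).tolist())
from plan import plan
plan([626,214,60],-43.75,10)
```

```text
w26 0 [[206.2, 295.0], [436.3, 294.4]]
w26 4 [[203.4, 300.0], [439.1, 299.3]]
w26 8 [[200.5, 305.2], [442.1, 304.5]]
w26 12 [[197.5, 310.7], [445.2, 310.0]]
w26 16 [[194.3, 316.4], [448.4, 315.7]]
w24 0 [[260.5, 294.1], [382.9, 294.9]]
w24 4 [[258.9, 299.1], [384.2, 300.0]]
w24 8 [[257.1, 304.3], [385.5, 305.2]]
w24 12 [[255.3, 309.8], [387.0, 310.8]]
w24 16 [[253.3, 315.6], [388.5, 316.6]]
[[0.05,-0.02,0.26,0.01,0.01,0],[0.08,-0.03,0.48,0.03,0.02,0],[0.11,-0.05,0.64,0.04,0.03,0.01],[0.12,-0.04,0.65,0.04,0.03,0.01],[0.11,-0.04,0.64,0.04,0.03,0.01],[0.11,-0.05,0.64,0.04,0.03,0.01],[0.11,-0.04,0.65,0.04,0.03,0.01],[0.11,-0.04,0.64,0.04,0.03,0.01],[0.08,-0.03,0.48,0.03,0.02,0],[0.05,-0.02,0.26,0.01,0.01,0]]
max cm 0.65 deg 0.04 end [626.01 214.    60.  ]
```

Run:
```python
from plan import plan
plan([626.1,214,20],-43.75,10)
```

```text
[[0.05,-0.02,0.45,0.01,0.01,0],[0.08,-0.04,0.84,0.03,0.02,0],[0.12,-0.04,1.13,0.04,0.03,0.01],[0.11,-0.05,1.12,0.04,0.03,0.01],[0.12,-0.04,1.13,0.04,0.03,0.01],[0.11,-0.05,1.12,0.04,0.03,0.01],[0.11,-0.04,1.13,0.04,0.03,0.01],[0.12,-0.05,1.13,0.04,0.03,0.01],[0.08,-0.03,0.84,0.03,0.02,0],[0.04,-0.02,0.45,0.01,0.01,0]]
max cm 1.13 deg 0.04 end [626.09 214.05  19.99]
```

>>> move_arm(
  deltas=[
    [0.05,-0.02,0.45,0.01,0.01,0],
    [0.08,-0.04,0.84,0.03,0.02,0],
    [0.12,-0.04,1.13,0.04,0.03,0.01],
    [0.11,-0.05,1.12,0.04,0.03,0.01],
    [0.12,-0.04,1.13,0.04,0.03,0.01],
    [0.11,-0.05,1.12,0.04,0.03,0.01],
    [0.11,-0.04,1.13,0.04,0.03,0.01],
    [0.12,-0.05,1.13,0.04,0.03,0.01],
    [0.08,-0.03,0.84,0.03,0.02,0],
    [0.04,-0.02,0.45,0.01,0.01,0],
  ],
)

```text
time_s: 33.7
eef_pos: [625.6, 213.9, 19.9]
ee_rot: [-0.0, 0.928, -0.373, 0.0]
force: [-0.1, 0.7, 0.3]
grip_width: 0.998
```

```bash
python3 look.py w27
```

```text
t 33.7 pos [625.64 213.9   19.86] yaw -43.75 z [ 3.e-04  0.e+00 -1.e+00] F [-0.1  0.7  0.3] q [ 0.15  0.82  1.25 -0.    1.07  2.49] g 0.998
(200, 211, 230, 54)
```

View pics/w27.png

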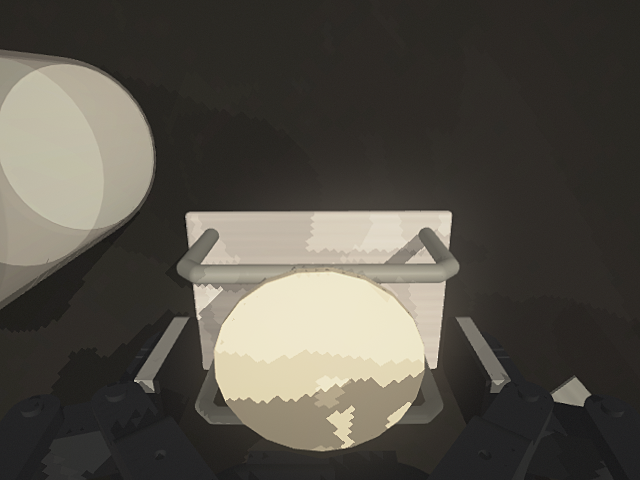

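The disc sits centred between the pads (cols 215–425, pads at 190 and 455). Closing.

>>> move_arm(
  deltas=[
    [0,0,0,0,0,0],
    [0,0,0,0,0,0],
    [0,0,0,0,0,0],
    [0,0,0,0,0,0],
    [0,0,0,0,0,0],
    [0,0,0,0,0,0],
    [0,0,0,0,0,0],
    [0,0,0,0,0,0],
    [0,0,0,0,0,0],
    [0,0,0,0,0,0],
  ],
  grip=6,
  newtons=35,
)

```text
time_s: 34.75
eef_pos: [626.2, 214.1, 21.7]
ee_rot: [-0.001, 0.928, -0.373, 0.001]
force: [-2.2, -0.5, 5.4]
grip_width: 0.743
```

```bash
python3 look.py w28
```

```text
t 34.75 pos [626.18 214.07  21.73] yaw -43.75 z [ 2.4e-03  4.0e-04 -1.0e+00] F [-2.2 -0.5  5.4] q [ 0.15  0.82  1.25 -0.    1.07  2.49] g 0.743
(200, 210, 230, 53)
```

View pics/w28.png

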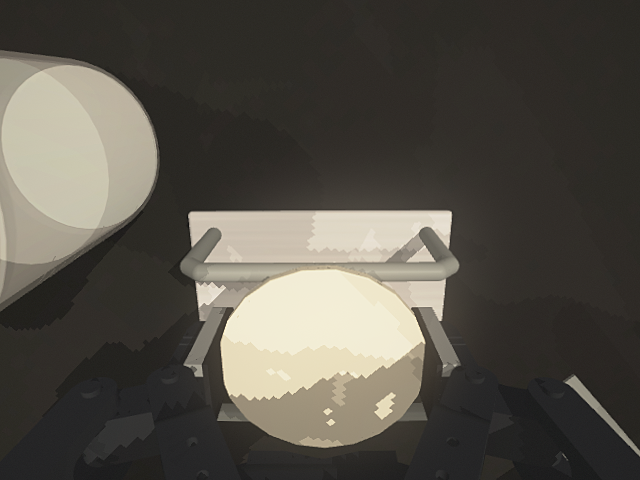

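>>> move_arm(
  deltas=[
    [0,0,-0.1,0,0,0],
    [0,0,-0.3,0,0,0],
    [0,0,-0.6,0,0,0],
    [0,0,-0.9,0,0,0],
    [0,0,-1.2,0,0,0],
    [0,0,-1.4,0,0,0],
    [0,0,-1.5,0,0,0],
    [0,0,-1.4,0,0,0],
    [0,0,-1.0,0,0,0],
    [0,0,-0.5,0,0,0],
  ],
)

```text
time_s: 35.8
eef_pos: [626.1, 214.1, 111.4]
ee_rot: [-0.001, 0.928, -0.373, 0.001]
force: [-0.1, -0.7, 0.2]
grip_width: 0.739
```

```bash
python3 look.py w29;python3 look.py s29 scene
python3 - <<'E'
from h import *
im=cv2.imread("pics/s29.png");cv2.imwrite("pics/cs29.png",crop(im,150,180,140,110,5))
E
```

```text
t 35.8 pos [626.1  214.06 111.44] yaw -43.74 z [ 2.9e-03  4.0e-04 -1.0e+00] F [-0.1 -0.7  0.2] q [ 0.15  0.71  1.19 -0.    1.24  2.49] g 0.739
(234, 172, 175, 113)
t 35.85 pos [626.16 214.07 111.58] yaw -43.75 z [ 3.1e-03  5.0e-04 -1.0e+00] F [ 0.9 -0.2  0.6] q [ 0.15  0.71  1.19 -0.    1.24  2.49] g 0.743
```

View pics/w29.png

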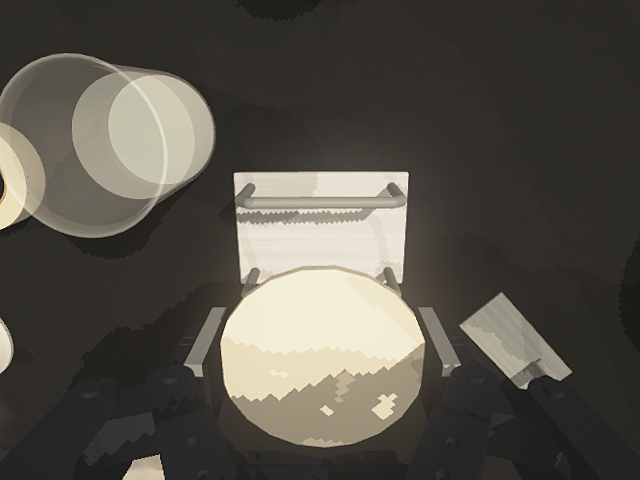

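View pics/cs29.png

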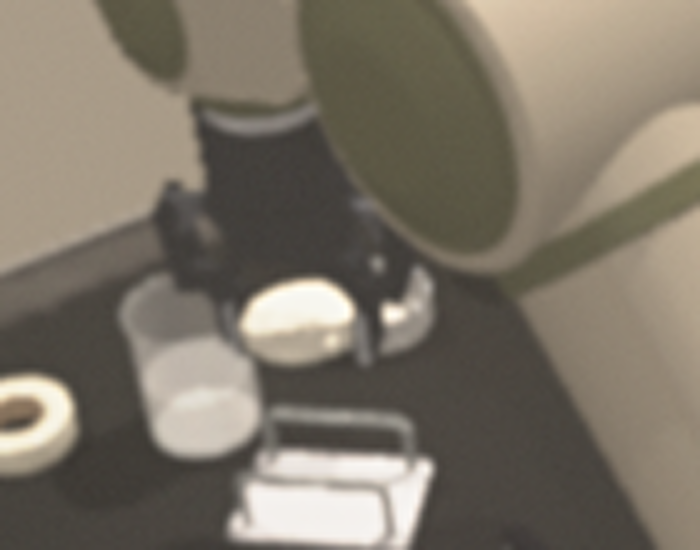

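Run:
```python
from disc import *
p=pickle.load(open("w29.pkl","rb"))
pos=np.array([626.1,214.06,111.44])
for h in(29,):
    P=onz(p,[(220.5,352),(425,352),(322,265.5),(322,447),(240,300),(404,300)],pos[2]+h)[:,:2]
    A=np.c_[2*P,np.ones(len(P))];s=np.linalg.lstsq(A,(P**2).sum(1),rcond=None)[0];r=np.sqrt(s[2]+s[0]**2+s[1]**2)
    d=yawpose(-43.74).inv().apply(np.r_[s[:2]-pos[:2],0]);print(h,s[:2],r,"tool",d, np.linalg.norm(P[0]-P[1]),np.linalg.norm(P[2]-P[3]))
from m1 import pt,ps
# beaker rim from both: circle fits
im=cv2.imread("pics/t24.png");cv2.imwrite("pics/cbk.png",crop(im,120,260,60,60,10))
s0=cv2.imread("pics/scene0.png");cv2.imwrite("pics/cbs.png",crop(s0,180,305,50,50,12))
```

```text
29 [626.57159114 213.02352202] 32.818714286133684 tool [1.05732473 0.42278746 0.        ] 63.350100194718856 66.91659432506478
```

View pics/cbs.png

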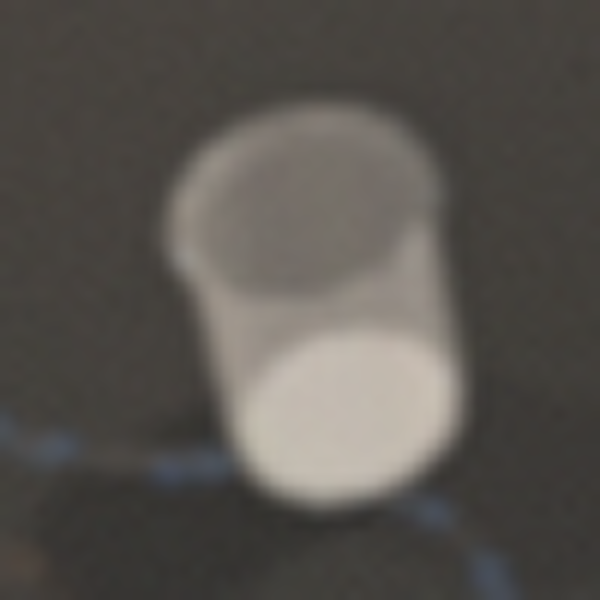

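The disc is held level with its centre about 1 mm from the TCP. I move to a spot from which the wrist camera sees the small beaker.

Run:
```python
from plan import *
plan([345,357,150],-10,20)
```

```text
[[-0.66,0.2,-0.09,0,0,-0.74],[-1.24,0.36,-0.16,0,0,-1.38],[-1.67,0.43,-0.22,0,-0.01,-1.84],[-1.68,0.38,-0.22,0,-0.01,-1.84],[-1.69,0.33,-0.22,0,-0.01,-1.84],[-1.7,0.27,-0.21,0,-0.01,-1.84],[-1.71,0.22,-0.22,0,-0.01,-1.84],[-1.71,0.17,-0.22,0,-0.01,-1.84],[-1.72,0.1,-0.21,0,-0.01,-1.84],[-1.72,0.06,-0.22,0,-0.01,-1.84]]
[[-1.72,-0.01,-0.21,0,-0.01,-1.84],[-1.73,-0.05,-0.22,0,-0.01,-1.84],[-1.71,-0.12,-0.22,0,-0.01,-1.84],[-1.72,-0.16,-0.21,0,-0.01,-1.84],[-1.71,-0.23,-0.22,0,-0.01,-1.84],[-1.7,-0.27,-0.21,0,-0.01,-1.84],[-1.69,-0.34,-0.21,0,-0.01,-1.84],[-1.68,-0.38,-0.22,0,-0.01,-1.84],[-1.25,-0.33,-0.16,0,0,-1.38],[-0.66,-0.19,-0.08,0,0,-0.74]]
max cm 1.73 deg 1.84 end [344.96 356.97 149.96]
```

>>> move_arm(
  deltas=[
    [-0.66,0.2,-0.09,0,0,-0.74],
    [-1.24,0.36,-0.16,0,0,-1.38],
    [-1.67,0.43,-0.22,0,-0.01,-1.84],
    [-1.68,0.38,-0.22,0,-0.01,-1.84],
    [-1.69,0.33,-0.22,0,-0.01,-1.84],
    [-1.7,0.27,-0.21,0,-0.01,-1.84],
    [-1.71,0.22,-0.22,0,-0.01,-1.84],
    [-1.71,0.17,-0.22,0,-0.01,-1.84],
    [-1.72,0.1,-0.21,0,-0.01,-1.84],
    [-1.72,0.06,-0.22,0,-0.01,-1.84],
  ],
)

```text
time_s: 36.9
eef_pos: [483.9, 285.9, 129.5]
ee_rot: [-0.0, 0.973, -0.231, -0.0]
force: [-0.6, -0.6, -0.4]
grip_width: 0.736
```

>>> move_arm(
  deltas=[
    [-1.72,-0.01,-0.21,0,-0.01,-1.84],
    [-1.73,-0.05,-0.22,0,-0.01,-1.84],
    [-1.71,-0.12,-0.22,0,-0.01,-1.84],
    [-1.72,-0.16,-0.21,0,-0.01,-1.84],
    [-1.71,-0.23,-0.22,0,-0.01,-1.84],
    [-1.7,-0.27,-0.21,0,-0.01,-1.84],
    [-1.69,-0.34,-0.21,0,-0.01,-1.84],
    [-1.68,-0.38,-0.22,0,-0.01,-1.84],
    [-1.25,-0.33,-0.16,0,0,-1.38],
    [-0.66,-0.19,-0.08,0,0,-0.74],
  ],
)

```text
time_s: 37.9
eef_pos: [343.7, 357.6, 149.8]
ee_rot: [-0.001, 0.996, -0.087, -0.001]
force: [-0.4, 1.2, -0.5]
grip_width: 0.739
```

```bash
python3 look.py w29b; python3 look.py w30
```

```text
t 37.9 pos [343.7  357.59 149.79] yaw -9.93 z [-9.0e-04  1.6e-03 -1.0e+00] F [-0.4  1.2 -0.5] q [0.57 0.33 1.7  0.   1.11 2.31] g 0.739
(291, 18, 70, 74)
t 37.95 pos [343.42 357.72 149.79] yaw -9.91 z [-0.0012  0.0017 -1.    ] F [0.3 0.4 0.4] q [0.57 0.33 1.7  0.   1.11 2.31] g 0.74
(291, 18, 70, 74)
```

View pics/w30.png

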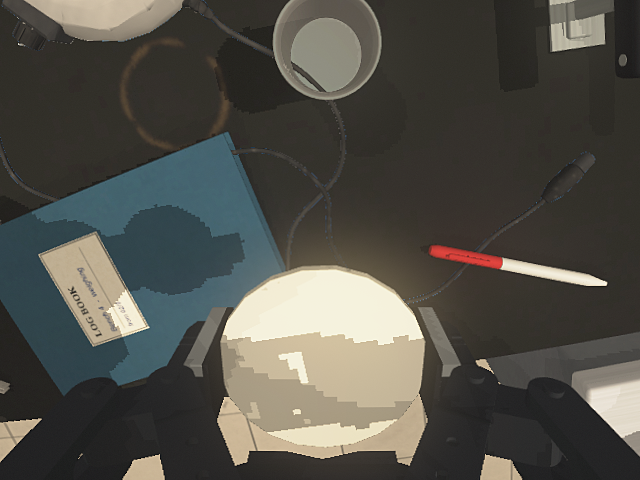

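Run:
```python
from h import *
im=cv2.imread("pics/w30.png");cv2.imwrite("pics/c30.png",crop(im,260,0,135,110,5.5))
```

```text
(no output)
```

View pics/c30.png

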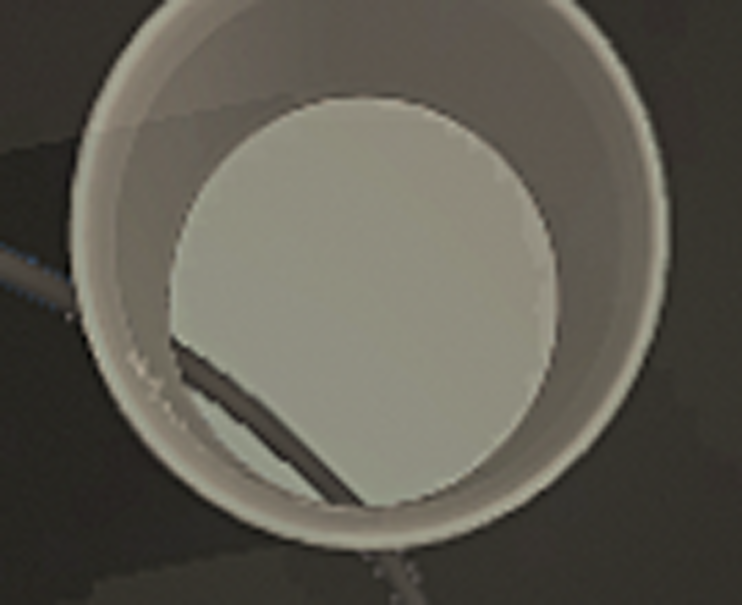

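Run:
```python
from disc import *
p=pickle.load(open("w30.pkl","rb"))
k=lambda x,y:(260+(x+.5)/5.5-.5,0+(y+.5)/5.5-.5)
def circ(P):
    A=np.c_[2*P,np.ones(len(P))];s=np.linalg.lstsq(A,(P**2).sum(1),rcond=None)[0];return s[:2],np.sqrt(s[2]+s[0]**2+s[1]**2)
P=onz(p,[k(*q) for q in[(70,230),(668,230),(375,551),(87,140),(637,100),(95,345),(650,325),(160,455),(580,455),(250,525),(490,525),(160,5),(578,5)]],68)[:,:2]
c,r=circ(P);print("rim",c,r,np.abs(np.hypot(*(P-c).T)-r).max())
B=onz(p,[k(*q) for q in[(170,300),(557,300),(365,97),(375,507),(240,160),(500,150),(510,430)]],3)[:,:2];print("base",circ(B))
print("d",np.linalg.norm(c),"top est 445.2,340")
pos=ctrl.sense()["eef_pos"]
# disc in tool offset
yaw=-9.91;pos=np.array([343.42,357.72,149.79])
P=onz(p,[(220.5,352),(425,352),(322,265.5),(322,446.5),(240,300),(404,300)],pos[2]+29)[:,:2];s,r=circ(P);print("disc tool off",yawpose(yaw).inv().apply(np.r_[s-pos[:2],0]),r)
```

```text
rim [446.37825749 337.28727115] 26.331169220149544 0.3752373207569377
base (array([446.31655054, 337.09750218]), np.float64(22.07078229575527))
d 559.4785536906978 top est 445.2,340
disc tool off [1.12890708 0.36414772 0.        ] 32.786238862069396
```

Run:
```python
from plan import *
a=plan([445.8,337.4,105],-10,10)
```

```text
[[0.5,0.01,0.21,0,0,0],[0.93,0.02,0.41,-0.01,0.01,0],[1.25,0.02,0.53,-0.01,0.01,0],[1.25,0.03,0.54,-0.01,0.01,0],[1.25,0.02,0.54,-0.01,0.01,0],[1.24,0.03,0.54,-0.01,0.01,0],[1.25,0.02,0.53,-0.01,0.01,0],[1.25,0.03,0.54,-0.01,0.01,0],[0.93,0.02,0.41,-0.01,0.01,0],[0.5,0.01,0.21,0,0,0]]
max cm 1.25 deg 0.01 end [445.78 337.35 105.01]
```

>>> move_arm(
  deltas=[
    [0.5,0.01,0.21,0,0,0],
    [0.93,0.02,0.41,-0.01,0.01,0],
    [1.25,0.02,0.53,-0.01,0.01,0],
    [1.25,0.03,0.54,-0.01,0.01,0],
    [1.25,0.02,0.54,-0.01,0.01,0],
    [1.24,0.03,0.54,-0.01,0.01,0],
    [1.25,0.02,0.53,-0.01,0.01,0],
    [1.25,0.03,0.54,-0.01,0.01,0],
    [0.93,0.02,0.41,-0.01,0.01,0],
    [0.5,0.01,0.21,0,0,0],
  ],
)

```text
time_s: 39.0
eef_pos: [447.1, 336.5, 104.3]
ee_rot: [0.0, 0.996, -0.088, -0.0]
force: [-0.3, 0.1, -0.5]
grip_width: 0.743
```

Run:
```python
from plan import *
st();a=plan([445.8,337.4,52],-10,10)
```

```text
t 39.0 pos [447.09 336.51 104.29] yaw -10.09 z [-4.e-04 -4.e-04 -1.e+00] F [-0.3  0.1 -0.5] q [ 0.44  0.52  1.55 -0.    1.08  2.18] g 0.743
[[-0.01,0,0.25,0,0,-0],[-0.01,-0.01,0.47,0,0,-0.01],[-0.02,-0.01,0.63,0,0,-0.01],[-0.01,-0.01,0.63,0,0,-0.01],[-0.02,0,0.63,0,0,-0.01],[-0.02,-0.01,0.63,0,0,-0.01],[-0.01,-0.01,0.63,0,0,-0.01],[-0.02,-0.01,0.63,0,0,-0.01],[-0.01,0,0.48,0,0,-0.01],[-0.01,-0.01,0.25,0,0,-0]]
max cm 0.63 deg 0.01 end [445.82 337.42  51.99]
```

>>> move_arm(
  deltas=[
    [0,0,0.25,0,0,0],
    [0,0,0.47,0,0,0],
    [0,0,0.63,0,0,0],
    [0,0,0.63,0,0,0],
    [0,0,0.63,0,0,0],
    [0,0,0.63,0,0,0],
    [0,0,0.63,0,0,0],
    [0,0,0.63,0,0,0],
    [0,0,0.48,0,0,0],
    [0,0,0.2,0,0,0],
  ],
)

```text
time_s: 40.0
eef_pos: [446.1, 336.7, 52.4]
ee_rot: [0.0, 0.996, -0.088, -0.0]
force: [-0.2, 1.1, -0.2]
grip_width: 0.741
```

```bash
python3 look.py w31; python3 look.py s31 scene
python3 - <<'E'
from h import *
im=cv2.imread("pics/s31.png");cv2.imwrite("pics/cs31.png",crop(im,150,260,120,100,5.5))
E
```

```text
t 40.0 pos [446.13 336.72  52.44] yaw -10.07 z [-7.e-04 -5.e-04 -1.e+00] F [-0.2  1.1 -0.2] q [ 0.44  0.59  1.59 -0.    0.96  2.18] g 0.741
(260, 224, 125, 61)
t 40.05 pos [446.13 336.69  52.44] yaw -10.07 z [-7.e-04 -5.e-04 -1.e+00] F [-0.4  0.  -0.8] q [ 0.44  0.59  1.59 -0.    0.96  2.18] g 0.74
```

View pics/cs31.png

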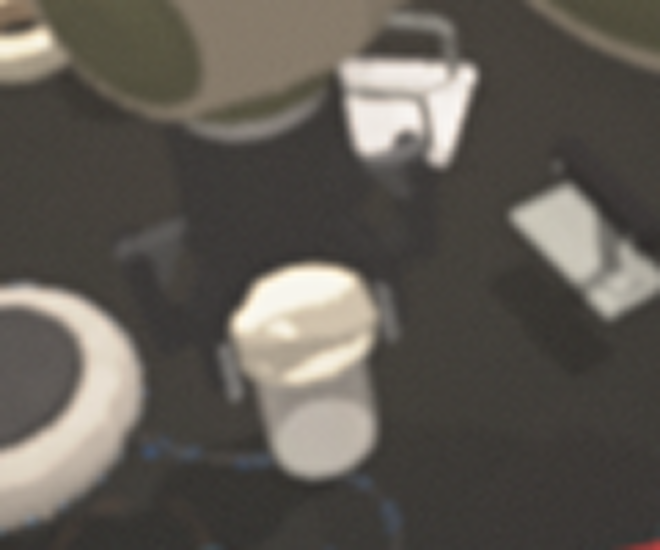

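View pics/w31.png

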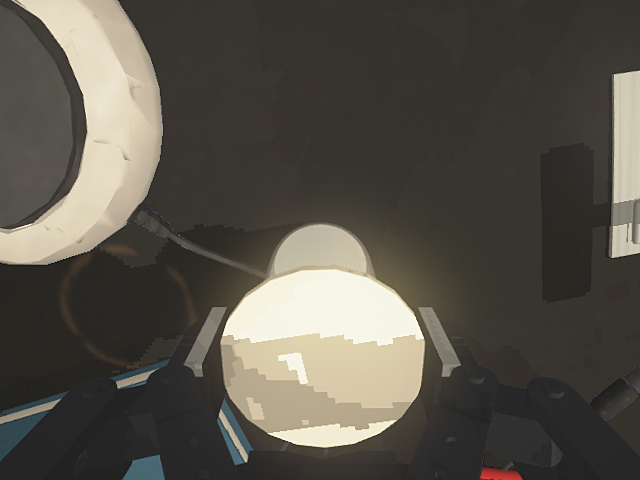

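>>> move_arm(
  deltas=[
    [-0.02,-0.02,0.1,0,0,0],
    [-0.02,-0.03,0.1,0,0,0],
    [0,0,0.1,0,0,0],
    [0,0,0.1,0,0,0],
    [0,0,0.1,0,0,0],
    [0,0,0.08,0,0,0],
    [0,0,0.05,0,0,0],
    [0,0,0.05,0,0,0],
    [0,0,0.02,0,0,0],
    [0,0,0,0,0,0],
  ],
)

```text
time_s: 41.1
eef_pos: [446.0, 337.4, 46.1]
ee_rot: [0.0, 0.996, -0.088, 0.0]
force: [0.4, -0.3, 0.3]
grip_width: 0.737
```

```bash
python3 -c "
from plan import *
st()"
```

```text
t 41.1 pos [446.03 337.36  46.05] yaw -10.07 z [ 0.e+00 -2.e-04 -1.e+00] F [ 0.4 -0.3  0.3] q [ 0.44  0.6   1.6  -0.    0.95  2.18] g 0.737
```

>>> move_arm(
  deltas=[
    [0,0,0.03,0,0,0],
    [0,0,0.03,0,0,0],
    [0,0,0.03,0,0,0],
    [0,0,0.03,0,0,0],
    [0,0,0.02,0,0,0],
    [0,0,0,0,0,0],
    [0,0,0,0,0,0],
    [0,0,0,0,0,0],
    [0,0,0,0,0,0],
    [0,0,0,0,0,0],
  ],
)

```text
time_s: 42.1
eef_pos: [446.4, 337.7, 45.2]
ee_rot: [-0.0, 0.996, -0.088, 0.001]
force: [-0.2, 0.6, 5.0]
grip_width: 0.743
```

```bash
python3 -c "
from plan import *
st()"
```

```text
t 42.1 pos [446.39 337.69  45.23] yaw -10.07 z [ 1.3e-03  6.0e-04 -1.0e+00] F [-0.2  0.6  5. ] q [0.44 0.6  1.6  0.   0.95 2.18] g 0.743
```

Contact (5 N) at the expected height. Releasing.

>>> move_arm(
  deltas=[
    [0,0,0,0,0,0],
    [0,0,0,0,0,0],
    [0,0,0,0,0,0],
    [0,0,0,0,0,0],
    [0,0,0,0,0,0],
    [0,0,0,0,0,0],
    [0,0,0,0,0,0],
    [0,0,0,0,0,0],
    [0,0,0,0,0,0],
    [0,0,0,0,0,0],
  ],
  grip=8.5,
)

```text
time_s: 43.1
eef_pos: [446.0, 337.4, 44.6]
ee_rot: [0.0, 0.996, -0.088, -0.0]
force: [0.1, -0.6, -0.0]
grip_width: 0.996
```

```bash
python3 look.py w32
```

```text
t 43.1 pos [445.99 337.36  44.64] yaw -10.07 z [-0.e+00 -2.e-04 -1.e+00] F [ 0.1 -0.6 -0. ] q [ 0.44  0.6   1.6  -0.    0.95  2.18] g 0.996
(260, 229, 124, 56)
```

View pics/w32.png

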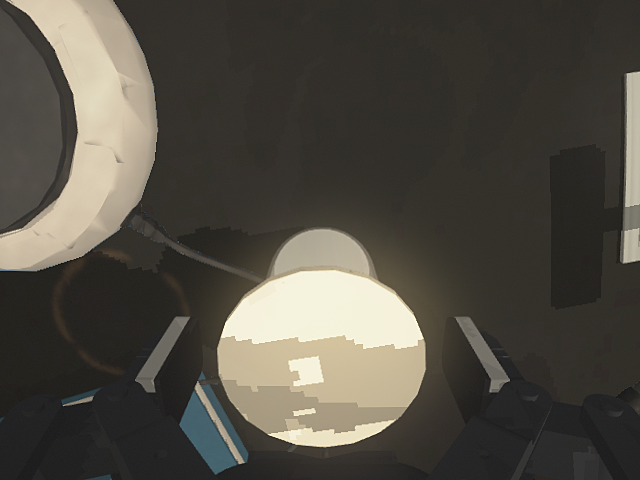

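The fingers are free on both sides of the disc (cols 218–426, pads at 190 and 456). Lifting straight up, then backing away for a check.

>>> move_arm(
  deltas=[
    [0,0,-0.2,0,0,0],
    [0,0,-0.5,0,0,0],
    [0,0,-1.0,0,0,0],
    [0,0,-1.5,0,0,0],
    [0,0,-1.5,0,0,0],
    [0,0,-1.5,0,0,0],
    [0,0,-1.5,0,0,0],
    [-0.5,0,-1.5,0,0,0],
    [-1,0,-1,0,0,0],
    [-1.5,0,-0.5,0,0,0],
  ],
)

```text
time_s: 44.15
eef_pos: [415.9, 342.8, 152.8]
ee_rot: [-0.0, 0.996, -0.088, 0.001]
force: [1.1, 0.6, -0.1]
grip_width: 0.999
```

>>> move_arm(
  deltas=[
    [-2,0,0,0,0,0],
    [-2,0,0,0,0,0],
    [-1.5,0,0,0,0,0],
    [-0.8,0,0,0,0,0],
    [-0.3,0,0,0,0,0],
    [0,0,0,0,0,0],
    [0,0,0,0,0,0],
    [0,0,0,0,0,0],
    [0,0,0,0,0,0],
    [0,0,0,0,0,0],
  ],
)

```text
time_s: 45.15
eef_pos: [351.7, 354.1, 151.6]
ee_rot: [0.0, 0.996, -0.088, -0.0]
force: [-0.1, -0.1, -0.1]
grip_width: 0.993
```

```bash
python3 look.py w33; python3 look.py s33 scene; python3 look.py t33 top;python3 - <<'E'
from h import *
im=cv2.imread("pics/s33.png");cv2.imwrite("pics/cs33.png",crop(im,120,210,180,150,4.2))
E
```

```text
t 45.15 pos [351.69 354.09 151.57] yaw -10.09 z [-1.e-04 -2.e-04 -1.e+00] F [-0.1 -0.1 -0.1] q [ 0.55  0.34  1.69 -0.    1.12  2.3 ] g 0.993
(254, 0, 136, 132)
t 45.2 pos [351.63 354.09 151.58] yaw -10.08 z [-1.e-04 -3.e-04 -1.e+00] F [-0.2  0.8  0.6] q [ 0.55  0.34  1.69 -0.    1.12  2.3 ] g 0.993
t 45.25 pos [351.6  354.12 151.63] yaw -10.07 z [-0.e+00 -2.e-04 -1.e+00] F [-0.3 -0.  -0.2] q [ 0.55  0.34  1.69 -0.    1.12  2.3 ] g 0.993
```

View pics/w33.png

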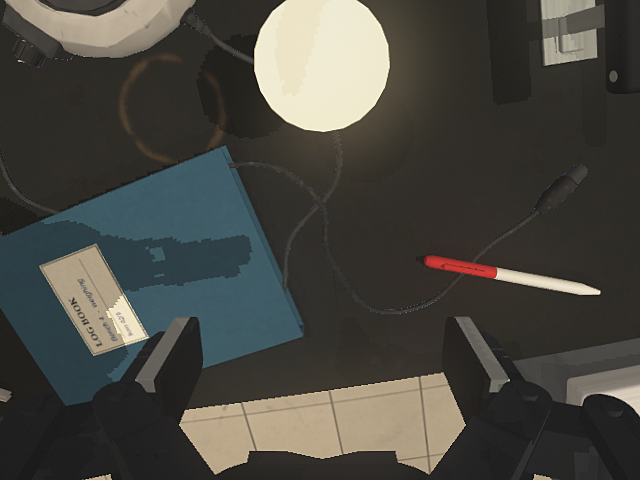

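View pics/cs33.png

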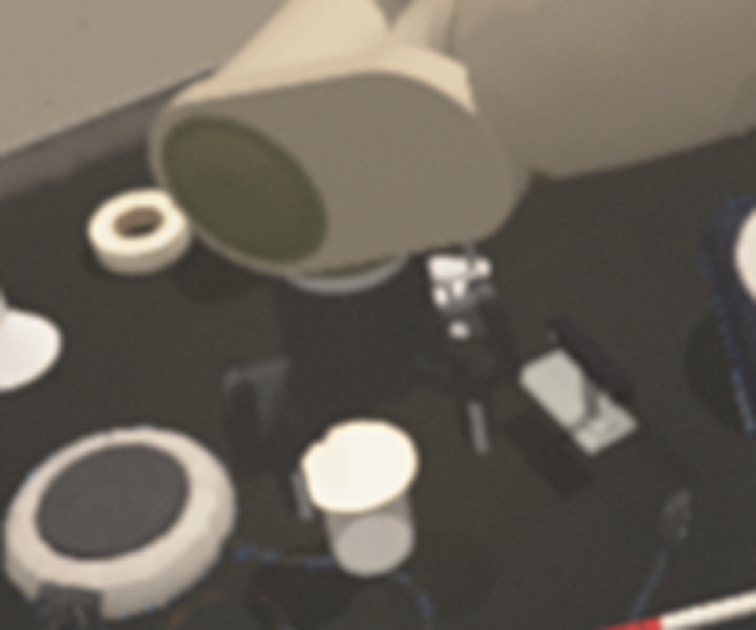

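View pics/t33.png

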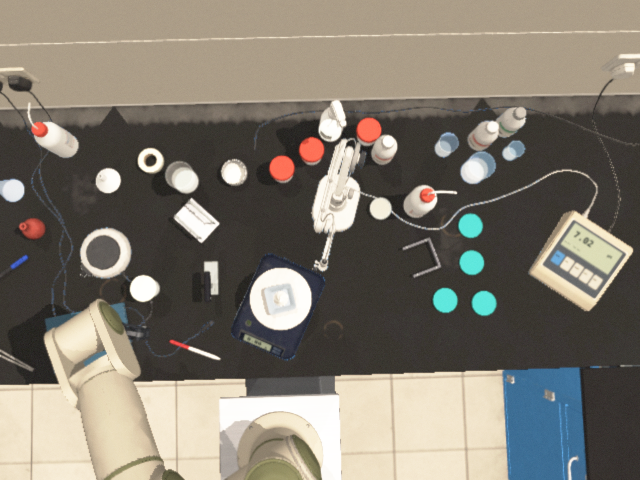

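Run:
```python
from disc import *
p=pickle.load(open("w33.pkl","rb"));im=cv2.imread("pics/w33.png")
m=(im.min(2)>150).astype(np.uint8);m[:,:230]=0;m[:,410:]=0;m[140:]=0
cs,_=cv2.findContours(m,0,1);c=max(cs,key=cv2.contourArea)[:,0,:].astype(float);c=c[c[:,1]>1]
for z in(74,):
    P=onz(p,c,z)[:,:2];A=np.c_[2*P,np.ones(len(P))];s=np.linalg.lstsq(A,(P**2).sum(1),rcond=None)[0];print(s[:2],np.sqrt(s[2]+s[0]**2+s[1]**2),"rel rim",s[:2]-[446.37,337.2])
```

```text
[446.23203793 337.33821795] 32.313822611705 rel rim [-0.13796207  0.13821795]
```

The disc centre is 0.2 mm from the rim centre measured earlier, so it overhangs evenly all round. Handing in.

```bash
python3 -c "
from rig import order
print(order.finish_job())"
```

```text
the job is handed in; nothing more can be done
None
```

The job is done in the order asked and was handed in at about 45 s of the 72 s allowed. I lifted the disc out of the frame on the blade and laid it on the two rails. The lifter is back on its blade left of the balance, and I gripped the disc by its rim and set it on the small beaker.

**Last checks**
- **Disc on beaker:** it was lowered until a contact force of about 5 N showed. Afterwards its centre measured within 0.2 mm of the rim centre found earlier, so it overhangs about 6.5 mm all round. It looks level in the wrist and scene pictures, but I took no separate tilt measurement.
- **Other things:** the lifter stands upright, the gripper is open and clear, and nothing else looks moved in the top view.

**What went wrong or disagreed**
- **Disc slid on the blade:** while being carried it slid sideways several times, by up to about 10 mm, because the blade was slightly rolled in the grip. I used small tilts and a lateral shift to bring it back. It lay about 1.5 mm off the rack's centre.
- **Beaker position:** the first top-view estimate was about 3 mm off the wrist-camera one. I used the wrist value, whose fitted radius was within 0.2 mm of the given rim.

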